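# Pack hat-shaped centrifuge spacers up-down-up in the tray

## Robot

A 6-joint arm with a two-finger parallel gripper is mounted at the origin on the work surface. World frame = base frame: x ahead of the robot, y to its left, z up, the work surface at z = 0. Lengths are in m, angles in rad, forces in N, time in s.
With the tool pointing down it reaches from about 0.35 to 0.975 m from the base axis. Payload 4.9 kg.
Tool frame: the origin (TCP) lies on the front face of the gripper's body, between the roots of the fingers; the fingertips stand 73 mm ahead of it and the grasp point (between the pads) lies 54 mm ahead of it (tip_extent is the distance from the TCP to the fingertips, in m); y points along the fingers, x is the direction in which the jaws open and shut, and the axes are right-handed (so a half turn about y gives the same grasp; the last joint's range is limited). The gripper opens to 85 mm and grips with 20 to 120 N. Pads are 22 mm wide; open, the fingers measure 114 mm over their backs; the gripper's body (76 mm by 85 mm) begins 54 mm behind the grasp point. The pads swing forward as they close: fully open they stand 13 mm farther back than shut.
Start: joints at [-1.445, 0.053, 1.613, -0, 1.476, -0.119], TCP at [0.151, -0.606, 0.304] pointing down, gripper open.
Joint ranges: [-3.01, 3.01], [-1.01, 2.22], [0.06, 2.58], [-1.02, 4.17], [0.09, 2.62], [-3.14, 3.14]. Speed limits (rad/s): [2.57, 2.57, 3.14, 3.14, 3.14, 3.14].

## Interface

Orientations are given as a unit quaternion [w, x, y, z].
In Python, from plant import state, grab_frame, camera_info, job_done, tip_extent gives the robot as it stands.
- The arm moves only by the tool carry_out, never from a script. Its argument "rows" is a list that holds one entry, the list of rows, each a list of 7 numbers: the turn, a rotation vector about the world's x, y, z as a fraction of full scale, then the shift along the world's x, y, z as a fraction of full scale, then the finger opening in mm, from 0 to 85.4. A call has 1 to 5 rows; each row shifts and turns the commanded pose from where the row before left it; what a row does not reach is not made up. Full scale, the value 1, is 40 mm for a shift and 4 degrees for a turn. A row lasts 1/10 s, in which the tool goes at most 50 mm and 8.59 degrees, less where a joint would pass 70% of its speed; a pose out of reach is approached as far as the arm can. A call with a number of a shift or a turn outside -1 to 1 is refused whole. A call with a gripper value outside its range is refused whole. The fingers move at their own pace and stop on an object; the grip force is fixed at half the most. Time passes only in rows, so rows that do not move let the fingers close. It gives the time, the measured TCP pose, the force and the opening at its end, in the units of the state.
- state(): the state, without advancing time (a new reading comes with each control period).
- grab_frame(name): name is "scene" or "top" or "wrist"; returns the picture (384x512x3 uint8, blue, green, red); there is no depth.
- camera_info(name): a dict with "intrinsics" (3x3 intrinsics, pixels), "xyz" and "rotation" of the camera in the world; the wrist camera has in their place "tool_from_camera" (4x4, takes a point from camera to tool coordinates, whose origin is the TCP and whose axes are the tool frame's). Camera axes: x right, y down, z forward; pixel columns grow to the right and rows downward; lengths in m; the calibration is good to about 2 mm. A picture is of the moment at which its call begins: read the wrist's pose just before it. camera_info takes no time and is no camera call.
- job_done(): hands the job in, once; it reports no verdict.
The state is a dict: "time": time; "joint_pos": joint angles; "joint_vel": joint speeds; "joint_efforts": joint torques, N m; "tool_pos": TCP position; "tool_rot": TCP orientation; "contact_force": force on the tool from outside, world axes, zero at the start; "ft_torque": the same for the moment, N m; "gripper_width": opening from 0.0 (shut) to 1.0 (fully open).
Only numpy, scipy, OpenCV 4.12 (cv2) and the standard library are available. Lean on these libraries where they do the work, as an engineer would, in place of code of your own. Each camera call takes 0.05 s, during which the arm holds its last target.

## Task

Pack the three hat-shaped centrifuge spacers tightly in the green metal tray: the two white ones stay crown up at the two ends, and the blue one goes upside down (crown down) between them, so that brims and crowns interlock and the three tops finish level. The white ones lie too close together, so they must be slid apart; turn the blue one over and press it fully home, then let go. Leave the jar, the basin and the tape roll where they are.

Things in the scene. Friction and masses are not known exactly. Their poses are not given: they have to be found in the camera images.
- blue_center (a point): Blue loose plastic hat-shaped spacer, starts crown up on the bench. Brim 120 mm long (y), 12 mm thick; crown in its middle 36 mm high, 52 mm long (y) at the brim, 46 mm at its top. Whole part 50 mm wide (x): two flat parallel hat-shaped side faces, gripped at any angle in their plane. The point is its centre, half-way up its 48 mm. z points from brim to crown (down when upside down).
- blue_brim (a point): Middle of the blue spacer's brim underside (three dark panels), same axes, 24 mm from its centre. Solid, 0.14 to 0.28 kg, mass centre about 20 mm from here towards the crown, symmetric end for end. Stood on a brim end and let go, it topples towards the crown and rests on brim edge and crown edge, z about 136 degrees from up, or now and then goes right over.
- white_a_center (a point): White spacer, same shape and sizes as the blue one, loose, crown up in the tray, towards the tray's -y end, 9 to 23 mm from that end. The point is its centre, half-way up; y along the length, z towards the crown.
- white_b_center (a point): White spacer, same as the other, crown up in the tray towards the tray's +y end, 9 to 23 mm from that end. The point is its centre, half-way up; y along the length, z towards the crown.
- tray_floor (a point): Middle of the inner floor of the green metal tray, a channel fixed to the bench; floor 4 mm above the bench. y along its length, z up. Inside 291 mm (y) by 55 mm (x); side walls 12 mm, end walls 26 mm above the floor, 6 mm thick. Whites against both ends leave 51 mm between brims: the blue crown goes in with 1.5 mm to spare each side, its centre then 24 mm above the floor.
- jar: Bystander: closed jar, 64 mm diameter, 85 mm high; origin at the centre of its underside.
- basin: Bystander: white plastic bowl, 110 mm across, 60 mm high; origin at the centre of its underside.
- tape: Bystander: roll of paper tape lying flat, 90 mm across, 24 mm high; origin at the centre of its underside.
There are look-alikes about, which are no part of the job. Of the things that look like the part that bears blue_center, the largest one is meant.

How it is judged:
At the end, for the whole second after the job is handed in: Blue spacer upside down (0.08 rad), mid-tray (10 mm along, 12 mm across, in line to 0.15 rad), fully down (centre 21 to 26.5 mm above tray floor); white spacers flat, crown up (0.06 rad) on the tray floor, one at either end (centres 78 to 95 mm from the middle); released, at rest (angle between blue_center's own z axis and vertical above 3.06 rad and z of blue_center in the frame of tray_floor between 0.021 and 0.0265 m and y of blue_center in the frame of tray_floor between -0.01 and 0.01 m and x of blue_center in the frame of tray_floor between -0.012 and 0.012 m and angle between the y axis of blue_center and the y axis of tray_floor, either way round below 0.15 rad and angle between each of white_a_center, white_b_center's own z axis and vertical below 0.06 rad and z of each of white_a_center, white_b_center in the frame of tray_floor below 0.0265 m and y of white_a_center in the frame of tray_floor below -0.078 m and y of white_b_center in the frame of tray_floor above 0.078 m and horizontal distance between each of white_a_center, white_b_center and tray_floor below 0.095 m and linear speed of blue below 0.01 m/s); the robot touches nothing.
It fails at once if the jar is disturbed (moved more than 25 mm or tipped) (distance of jar from where it was at the start of the episode above 0.025 m or angle between jar's own z axis and vertical above 0.5 rad).
It fails at once if the basin is disturbed (moved more than 25 mm or tipped) (distance of basin from where it was at the start of the episode above 0.025 m or angle between basin's own z axis and vertical above 0.5 rad).
It fails at once if the tape roll is disturbed (moved more than 25 mm) (distance of tape from where it was at the start of the episode above 0.025 m).
It also fails if it takes over 67 s, if anything falls off the work surface, if the arm or the gripper's body presses on something with over 40 N, if the wrist force passes 120 N, or if a joint passes its speed limit or range.

## Working session

There is one attempt and no reset: what is moved stays moved. The work goes in short steps, Python scripts to look and compute and a tool call to move; the robot and the scene stay as the last step left them, time stands still between calls to the robot, and variables do not carry over. Pictures are saved under pics/ and viewed, and the job is handed in when it is done.

Besides the shell and the picture viewer there is one more tool, called after "Call:" as name(argument=value, ...), one argument or row to a line, values as JSON. carry_out: Moves the arm, as the interface text tells. Shift numbers are shares of 40 mm and turn numbers shares of 4 degrees, none past 1 either way. Its arguments: {"type":"object","properties":{"rows":{"type":"array"}},"required":["rows"]}

```bash
ls; mkdir -p pics
python3 - <<'E'
from plant import *
import cv2
print(state()); print(tip_extent if not callable(tip_extent) else tip_extent())
for n in ["scene","top","wrist"]:
    print(n,camera_info(n))
    cv2.imwrite(f"pics/{n}0.png",grab_frame(n))
E
```

```text
pics
{'time': 0.0, 'joint_pos': array([-1.44500482e+00,  5.33545656e-02,  1.61430333e+00,  2.34299861e-05,
        1.47599614e+00, -1.19004984e-01]), 'joint_vel': array([ 0.00180783, -0.00139084, -0.00059589,  0.00122357,  0.00093764,
       -0.00022294]), 'joint_efforts': array([ 4.84518150e-04, -3.93687236e+01, -3.70177674e+01,  1.75845565e-05,
        7.17350253e-03, -1.05603453e-05]), 'tool_pos': array([ 0.15141615, -0.60588973,  0.30265872]), 'tool_rot': array([ 0.55782443, -0.55678554,  0.43572458, -0.43470203]), 'contact_force': array([-0.53292004,  0.6120282 ,  0.05698352]), 'ft_torque': array([-0.01052116, -0.01650121, -0.00618822]), 'gripper_width': 1.0020443685359077}
0.0726
scene {'intrinsics': array([[391.29110678,   0.        , 252.93534361],
       [  0.        , 391.29110678, 191.19705671],
       [  0.        ,   0.        ,   1.        ]]), 'xyz': array([ 0.99351917, -0.12336374,  0.63991114]), 'rotation': array([-0.26288646,  0.74415409,  0.57762702, -0.20850041])}
top {'intrinsics': array([[475.41948802,   0.        , 259.12767771],
       [  0.        , 475.41948802, 186.65848794],
       [  0.        ,   0.        ,   1.        ]]), 'xyz': array([ 0.38785438, -0.02571033,  1.04695403]), 'rotation': array([ 0.06713256, -0.69800394,  0.71158423, -0.04394988])}
wrist {'intrinsics': array([[291.05153159,   0.        , 252.37470043],
       [  0.        , 291.05153159, 194.53860166],
       [  0.        ,   0.        ,   1.        ]]), 'tool_from_camera': array([[ 9.99998765e-01, -7.01696851e-04,  1.40647726e-03,
        -1.21773414e-03],
       [-1.55355946e-03, -3.05318180e-01,  9.52249125e-01,
        -6.95889771e-02],
       [-2.38767136e-04, -9.52250133e-01, -3.05318893e-01,
         7.86704657e-02],
       [ 0.00000000e+00,  0.00000000e+00,  0.00000000e+00,
         1.00000000e+00]])}
```

View pics/scene0.png

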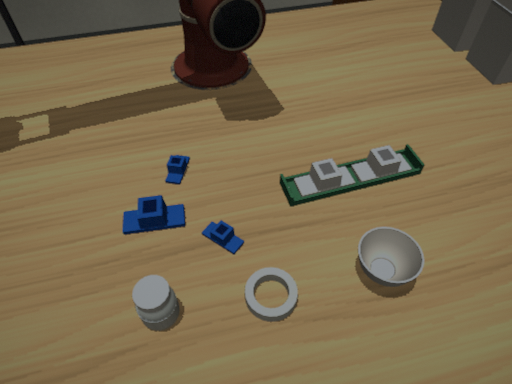

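View pics/top0.png

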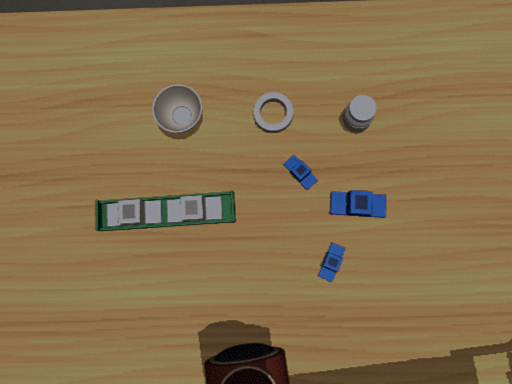

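View pics/wrist0.png

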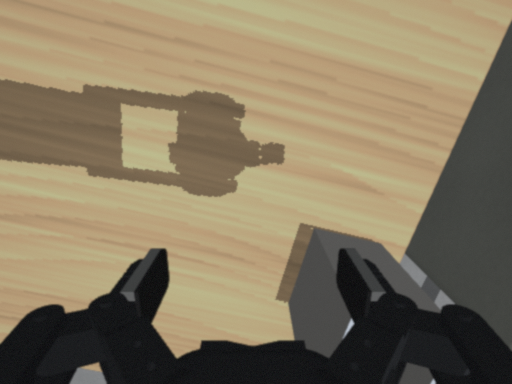

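```bash
cat > h.py <<'E'
from plant import *
import numpy as np, cv2
from scipy.spatial.transform import Rotation as R
def quat(q): return R.from_quat([q[1],q[2],q[3],q[0]])
def cam(n,st=None):
    c=camera_info(n); K=c["intrinsics"]
    if n=="wrist":
        T=np.eye(4); T[:3,:3]=quat(st["tool_rot"]).as_matrix(); T[:3,3]=st["tool_pos"]
        M=T@c["tool_from_camera"]; return K,M[:3,:3],M[:3,3]
    r=c["rotation"]; return K,(quat(r).as_matrix() if np.size(r)==4 else np.array(r)),np.array(c["xyz"])
def ray(C,uv):
    K,Rm,p=C; d=Rm@np.linalg.inv(K)@np.array([uv[0],uv[1],1.]); return p,d/np.linalg.norm(d)
def onz(C,uv,z):
    p,d=ray(C,uv); return p+d*(z-p[2])/d[2]
def proj(C,X):
    K,Rm,p=C; x=K@(Rm.T@(np.asarray(X,float)-p)); return x[:2]/x[2]
def tri(rays):
    A=np.zeros((3,3));b=np.zeros(3)
    for p,d in rays:
        M=np.eye(3)-np.outer(d,d);A+=M;b+=M@p
    X=np.linalg.solve(A,b); return X,[np.linalg.norm((np.eye(3)-np.outer(d,d))@(X-p)) for p,d in rays]
E
python3 - <<'E'
from h import *
print(quat(state()["tool_rot"]).as_matrix().round(3))
for n in ["top","scene"]:
    im=cv2.imread(f"pics/{n}0.png"); C=cam(n); hsv=cv2.cvtColor(im,cv2.COLOR_BGR2HSV)
    for nm,lo,hi in [("blue",(105,120,40),(130,255,255)),("green",(55,80,30),(90,255,255)),("white",(0,0,110),(179,40,255))]:
        m=cv2.inRange(hsv,lo,hi)
        if nm=="green": m=cv2.morphologyEx(m,cv2.MORPH_CLOSE,np.ones((3,3)))
        cs,_=cv2.findContours(m,cv2.RETR_EXTERNAL,cv2.CHAIN_APPROX_SIMPLE)
        for c in cs:
            if cv2.contourArea(c)<60: continue
            r=cv2.minAreaRect(c); P=onz(C,r[0],0.01)
            print(n,nm,cv2.contourArea(c),np.round(r[0],1),np.round(r[1],1),round(r[2],1),P.round(3))
            if nm!="white": print("   ",[tuple(onz(C,q,.0).round(3)[:2]) for q in cv2.boxPoints(r)])
    cv2.imwrite(f"pics/{n}zb.png",cv2.resize(im[170:240,320:400],None,fx=8,fy=8,interpolation=cv2.INTER_CUBIC) if n=="top" else cv2.resize(im[130:215,270:430],None,fx=5,fy=5,interpolation=cv2.INTER_CUBIC))
    cv2.imwrite(f"pics/{n}zt.png",cv2.resize(im[180:240,85:245],None,fx=5,fy=5,interpolation=cv2.INTER_CUBIC) if n=="top" else cv2.resize(im[180:245,110:200],None,fx=8,fy=8,interpolation=cv2.INTER_CUBIC))
E
```

```text
[[ 0.242 -0.     0.97 ]
 [-0.97   0.002  0.242]
 [-0.002 -1.     0.   ]]
top blue 508.5 [331.8 262.1] [16.  36.4] 21.8 [ 0.385 -0.146  0.01 ]
    [(np.float64(0.356), np.float64(-0.116)), (np.float64(0.428), np.float64(-0.148)), (np.float64(0.415), np.float64(-0.179)), (np.float64(0.343), np.float64(-0.147))]
top blue 334.5 [338.7 202.9] [16.7 22.3] 4.1 [ 0.513 -0.166  0.01 ]
    [(np.float64(0.491), np.float64(-0.147)), (np.float64(0.541), np.float64(-0.152)), (np.float64(0.537), np.float64(-0.189)), (np.float64(0.488), np.float64(-0.183))]
top blue 779.5 [366.9 203.3] [37.  24.6] 4.4 [ 0.511 -0.227  0.01 ]
    [(np.float64(0.489), np.float64(-0.186)), (np.float64(0.543), np.float64(-0.193)), (np.float64(0.535), np.float64(-0.273)), (np.float64(0.481), np.float64(-0.266))]
top blue 473.5 [300.9 171.1] [35.1 16.2] 46.7 [ 0.585 -0.086  0.01 ]
    [(np.float64(0.605), np.float64(-0.047)), (np.float64(0.63), np.float64(-0.074)), (np.float64(0.57), np.float64(-0.126)), (np.float64(0.546), np.float64(-0.099))]
top green 1071.0 [164.5 210.7] [ 30.4 139.1] 86.2 [0.504 0.217 0.01 ]
    [(np.
[... 1371 characters left out ...]
.5 173.1] [ 32.7 143.1] 75.9 [0.499 0.217 0.01 ]
    [(np.float64(0.455), np.float64(0.066)), (np.float64(0.432), np.float64(0.413)), (np.float64(0.527), np.float64(0.379)), (np.float64(0.543), np.float64(0.057))]
scene white 935.5 [150.  291.5] [33. 36.] 90.0 [ 0.666 -0.227  0.01 ]
scene white 1982.5 [271.  291.5] [49. 52.] 90.0 [ 0.718 -0.026  0.01 ]
scene white 2779.5 [390.8 254.4] [68.9 51.9] 26.6 [0.702 0.207 0.01 ]
scene white 277.0 [305.4 184.8] [21.5 16.1] 63.4 [0.505 0.11  0.01 ]
scene white 256.5 [364.  171.3] [23.9 15.3] 56.3 [0.501 0.245 0.01 ]
scene white 545.0 [333.5 170.8] [45.7 23. ] 16.7 [0.483 0.182 0.01 ]
scene white 457.0 [390.  159.1] [42.2 20.5] 39.3 [0.482 0.316 0.01 ]
```

View pics/topzb.png

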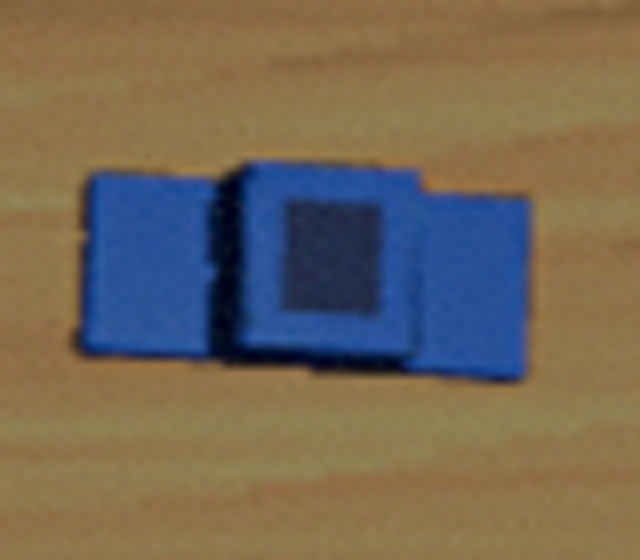

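View pics/topzt.png

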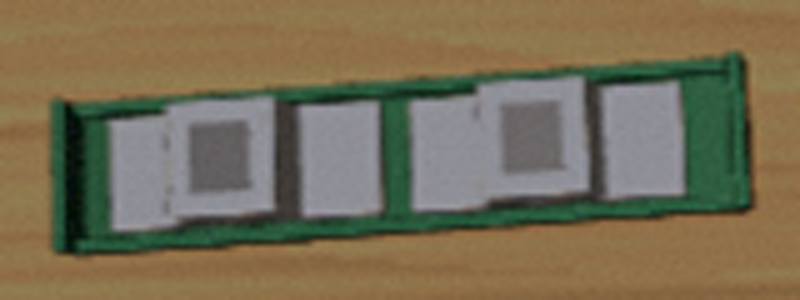

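View pics/scenezb.png

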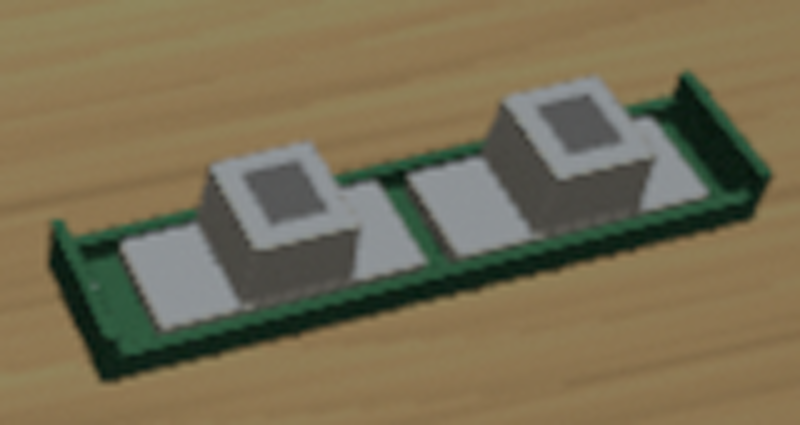

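View pics/scenezt.png

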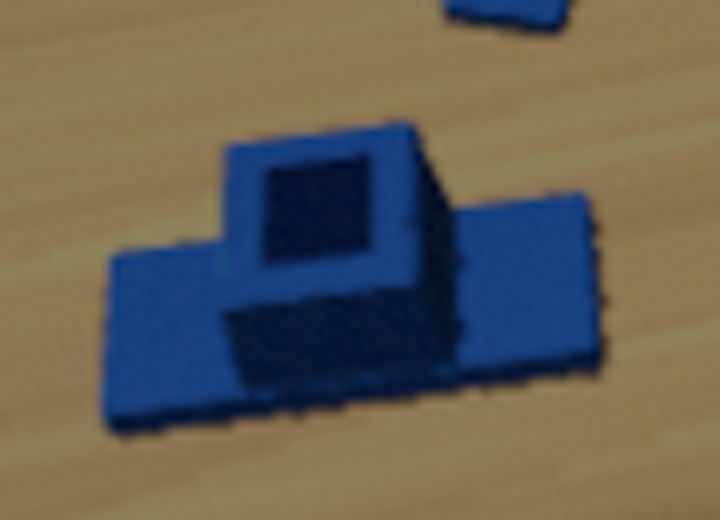

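Run:
```python
from h import *
T=cam("top");S=cam("scene")
def un(p,o,f): return [(p[0]+.5)/f-.5+o[0],(p[1]+.5)/f-.5+o[1]]
def t2(a,b,oa,fa,ob,fb): 
    X,e=tri([ray(T,un(a,oa,fa)),ray(S,un(b,ob,fb))]); return X,e
tb=((320,170),8);sb=((110,180),8);tt=((85,180),5);ss=((270,130),5)
for nm,a,b in [("panel",(331,257),(317,211)),("TL",(90,175),(112,258)),("BL",(82,352),(108,415)),("TR",(529,200),(585,197)),("BR",(524,380),(598,352))]:
    # top: TL is +y,+x ; scene camera looks from +x toward base: left in scene = -y ; near = +x
    m={"TL":(529,380),"BL":(529,200),"TR":(82,352),"BR":(90,175),"panel":(331,257)}[nm]
    X,e=t2(m,b,*tb,*sb); print("blue",nm,X.round(4),np.round(e,4))
for nm,a,b in [("pa",(532,136),(285,189)),("pb",(219,157),(580,123)),
  ("a -y far(-x)",(686,193),(120,240)),("a -y +x",(682,83),(162,330)),("a +y -x",(413,212),(380,180)),("a +y +x",(411,98),(427,268)),
  ("b -y -x",(383,212),(407,175)),("b -y +x",(378,102),(461,257)),("b +y -x",(112,230),(640,118)),("b +y +x",(108,122),(708,190))]:
    X,e=t2(a,b,*tt,*ss); print(nm,X.round(4),np.round(e,4))
for p in [(52,102),(745,55),(750,208),(57,252)]: print("outer corners z.03",onz(T,un(p,*tt),.03).round(4))
```

```text
blue panel [ 0.5099 -0.2079  0.0479] [0.0001 0.0001]
blue TL [ 0.48   -0.2655  0.009 ] [0.001 0.001]
blue BL [ 0.529  -0.268   0.0109] [0.0009 0.0009]
blue TR [ 0.4901 -0.1468  0.0081] [0.0005 0.0005]
blue BR [ 0.5388 -0.1505  0.0087] [0.0002 0.0002]
pa [0.5059 0.1505 0.0535] [0.0001 0.0001]
pb [0.4999 0.2846 0.0514] [0.0002 0.0002]
a -y far(-x) [0.4841 0.0899 0.0153] [0.0005 0.0005]
a -y +x [0.533  0.092  0.0128] [0.0007 0.0007]
a +y -x [0.4783 0.2103 0.014 ] [0.0007 0.0007]
a +y +x [0.5287 0.2116 0.012 ] [0.0001 0.0001]
b -y -x [0.4785 0.2232 0.0139] [0.0004 0.0004]
b -y +x [0.5274 0.2266 0.013 ] [0.0006 0.0006]
b +y -x [0.472  0.3408 0.0133] [0.0021 0.0021]
b +y +x [0.5204 0.3454 0.015 ] [0.0003 0.0003]
outer corners z.03 [0.5279 0.3654 0.03  ]
outer corners z.03 [0.5421 0.0619 0.03  ]
outer corners z.03 [0.4756 0.0603 0.03  ]
outer corners z.03 [0.4624 0.3607 0.03  ]
```

Call:
carry_out(
  rows=[
    [[0,0,0.99,0.5,0.5,0,85],[0,0,0.99,0.5,0.5,0,85],[0,0,0.99,0.5,0.5,0,85],[0,0,0.99,0.5,0.5,0,85],[0,0,0.99,0.5,0.5,0,85]],
  ],
)

```text
time: 0.65
tool_pos: [0.2521, -0.5053, 0.3035]
tool_rot: [0.624, -0.624, 0.332, -0.332]
contact_force: [0.3, -0.2, -0.1]
gripper_width: 0.996
```

Call:
carry_out(
  rows=[
    [[0,0,0.99,0.5,0.5,0,85],[0,0,0.99,0.5,0.5,0,85],[0,0,0.99,0.5,0.5,0,85],[0,0,0.99,0.5,0.5,0,85],[0,0,0.99,0.5,0.5,0,85]],
  ],
)

```text
time: 1.15
tool_pos: [0.3521, -0.4053, 0.3035]
tool_rot: [0.672, -0.672, 0.22, -0.22]
contact_force: [-0.2, -1.2, 1.0]
gripper_width: 0.996
```

Call:
carry_out(
  rows=[
    [[0,0,0.99,0.5,0.5,0,85],[0,0,0.99,0.5,0.5,0,85],[0,0,0.99,0.5,0.5,0,85],[0,0,0.99,0.5,0.5,0,85],[0,0,0.99,0.5,0.5,0,85]],
  ],
)

```text
time: 1.65
tool_pos: [0.452, -0.3053, 0.3035]
tool_rot: [0.7, -0.7, 0.101, -0.101]
contact_force: [-0.4, 0.7, -0.8]
gripper_width: 0.996
```

Call:
carry_out(
  rows=[
    [[0,0,0.99,0.5,0.5,0,85],[0,0,0.99,0.5,0.5,0,85],[0,0,0.99,0.5,0.5,0,85],[0,0,0,0,0,0,85]],
  ],
)

```text
time: 2.05
tool_pos: [0.5128, -0.2442, 0.3034]
tool_rot: [0.707, -0.706, 0.028, -0.027]
contact_force: [-0.3, -0.7, 0.2]
gripper_width: 1.002
```

Call:
carry_out(
  rows=[
    [[-0.996,0.084,0,0,0,0,85],[-0.996,0.084,0,0,0,0,85],[-0.996,0.084,0,0,0,0,85],[-0.996,0.084,0,0,0,0,85],[-0.996,0.084,0,0,0,0,85]],
  ],
)

```text
time: 2.55
tool_pos: [0.5109, -0.2469, 0.3038]
tool_rot: [-0.572, 0.819, -0.035, 0.023]
contact_force: [-0.8, -0.6, -0.4]
gripper_width: 0.997
```

```bash
python3 -c "
from h import *
s=state();print(s['joint_pos'].round(3),s['tool_pos'].round(4));print(quat(s['tool_rot']).as_matrix().round(3))"
```

```text
[-0.464 -0.128  1.81  -0.336  1.338 -0.323] [ 0.5109 -0.2469  0.3038]
[[ 0.997 -0.03   0.078]
 [-0.083 -0.343  0.935]
 [-0.001 -0.939 -0.345]]
```

Call:
carry_out(
  rows=[
    [[-0.996,0.084,0,0,0,0,85],[-0.996,0.084,0,0,0,0,85],[-0.996,0.084,0,0,0,0,85],[-0.996,0.084,0,0,0,0,85],[-0.996,0.084,0,0,0,0,85]],
  ],
)

```text
time: 3.05
tool_pos: [0.5109, -0.2469, 0.3038]
tool_rot: [-0.421, 0.906, -0.038, 0.017]
contact_force: [-1.2, -0.6, 0.6]
gripper_width: 0.989
```

```bash
python3 -c "
from h import *
s=state();print(s['joint_pos'].round(3),s['tool_pos'].round(4));print(quat(s['tool_rot']).as_matrix().round(3))"
```

```text
[-0.354 -0.129  1.873 -0.71   1.266 -0.096] [ 0.5109 -0.2469  0.3038]
[[ 0.996 -0.055  0.063]
 [-0.084 -0.642  0.762]
 [-0.001 -0.764 -0.645]]
```

Call:
carry_out(
  rows=[
    [[0.996,-0.084,0,-0.013,-0.094,-0.195,85],[0.996,-0.084,0,-0.013,-0.094,-0.195,85],[0.996,-0.084,0,-0.013,-0.094,-0.195,85],[0.996,-0.084,0,-0.013,-0.094,-0.195,85],[0.996,-0.084,0,-0.013,-0.094,-0.195,85]],
  ],
)

```text
time: 3.55
tool_pos: [0.5082, -0.2658, 0.2645]
tool_rot: [-0.574, 0.818, -0.034, 0.024]
contact_force: [-0.3, -0.3, -0.5]
gripper_width: 0.999
```

Call:
carry_out(
  rows=[
    [[0.996,-0.084,0,-0.013,-0.094,-0.195,85],[0.996,-0.084,0,-0.013,-0.094,-0.195,85],[0.996,-0.084,0,-0.013,-0.094,-0.195,85],[0.996,-0.084,0,-0.013,-0.094,-0.195,85],[0.996,-0.084,0,-0.013,-0.094,-0.195,85]],
  ],
)

```text
time: 4.05
tool_pos: [0.5056, -0.2847, 0.2256]
tool_rot: [0.707, -0.706, 0.03, -0.029]
contact_force: [0.3, -0.2, -0.6]
gripper_width: 0.997
```

Call:
carry_out(
  rows=[
    [[0.996,-0.084,0,-0.013,-0.094,-0.195,85],[0.996,-0.084,0,-0.013,-0.094,-0.195,85],[0.996,-0.084,0,-0.013,-0.094,-0.195,85],[0.996,-0.084,0,-0.013,-0.094,-0.195,85],[0.996,-0.084,0,-0.013,-0.094,-0.195,85]],
  ],
)

```text
time: 4.55
tool_pos: [0.503, -0.3036, 0.1866]
tool_rot: [0.819, -0.572, 0.024, -0.034]
contact_force: [-0.3, -0.0, -0.1]
gripper_width: 0.994
```

Call:
carry_out(
  rows=[
    [[0.996,-0.084,0,-0.013,-0.094,-0.195,85],[0.996,-0.084,0,-0.013,-0.094,-0.195,85],[0.996,-0.084,0,-0.013,-0.094,-0.195,85],[0.996,-0.084,0,-0.013,-0.094,-0.195,85],[0.996,-0.084,0,-0.013,-0.094,-0.195,85]],
  ],
)

```text
time: 5.05
tool_pos: [0.5003, -0.3224, 0.1475]
tool_rot: [0.906, -0.421, 0.017, -0.038]
contact_force: [0.4, 0.0, 0.1]
gripper_width: 0.996
```

Call:
carry_out(
  rows=[
    [[0.996,-0.084,0,-0.013,-0.094,-0.195,85],[0.996,-0.084,0,-0.013,-0.094,-0.195,85],[0.996,-0.084,0,-0.013,-0.094,-0.195,85],[0.996,-0.084,0,-0.013,-0.094,-0.195,85],[0.996,-0.084,0,-0.013,-0.094,-0.195,85]],
  ],
)

```text
time: 5.55
tool_pos: [0.4977, -0.3412, 0.1084]
tool_rot: [0.965, -0.258, 0.01, -0.041]
contact_force: [-0.2, -0.5, -0.3]
gripper_width: 0.996
```

```bash
cat > look.py <<'E'
from h import *
import sys
s=state();print(round(s['time'],2),s['joint_pos'].round(3),s['tool_pos'].round(4));print(quat(s['tool_rot']).as_matrix().round(3))
for a in sys.argv[1:]:
    n,f=a.split(":"); cv2.imwrite(f"pics/{f}.png",grab_frame(n))
E
python3 look.py wrist:w1
```

```text
5.55 [-0.928  0.557  1.538  0.652  1.886 -0.921] [ 0.4977 -0.3412  0.1084]
[[ 0.996  0.074  0.041]
 [-0.084  0.864  0.497]
 [ 0.001 -0.498  0.867]]
```

View pics/w1.png

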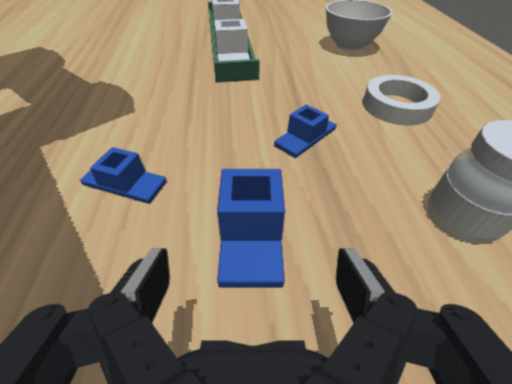

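Call:
carry_out(
  rows=[
    [[0,0,0,0.05,0.54,-0.31,85],[0,0,0,0.05,0.54,-0.31,85],[0,0,0,0.05,0.54,-0.31,85],[0,0,0,0.05,0.54,-0.31,85],[0,0,0,0,0,0,85]],
  ],
)

```text
time: 6.1
tool_pos: [0.5049, -0.2511, 0.0574]
tool_rot: [0.965, -0.258, 0.012, -0.039]
contact_force: [-0.4, -0.4, -0.6]
gripper_width: 1.0
```

Call:
carry_out(
  rows=[
    [[0,0,0,0,0,0,30],[0,0,0,0,0,0,30],[0,0,0,0,0,0,30],[0,0,0,0,0,0,30],[0,0,0,0,0,0,30]],
  ],
)

```text
time: 6.6
tool_pos: [0.5069, -0.2553, 0.0605]
tool_rot: [0.965, -0.259, 0.009, -0.041]
contact_force: [-1.5, -3.8, 5.4]
gripper_width: 0.582
```

```bash
python3 look.py scene:s1 wrist:w2
```

```text
6.6 [-0.836  0.538  1.671  0.698  1.747 -0.935] [ 0.5069 -0.2553  0.0605]
[[ 0.996  0.074  0.039]
 [-0.084  0.862  0.5  ]
 [ 0.003 -0.501  0.865]]
```

View pics/s1.png

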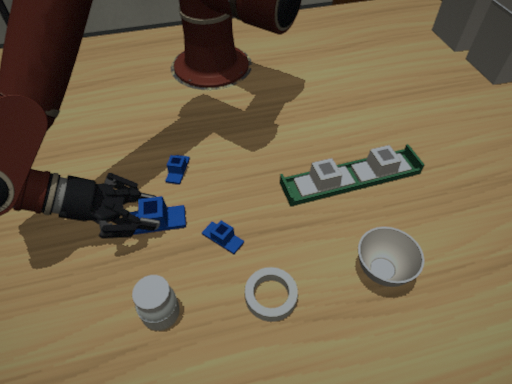

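View pics/w2.png

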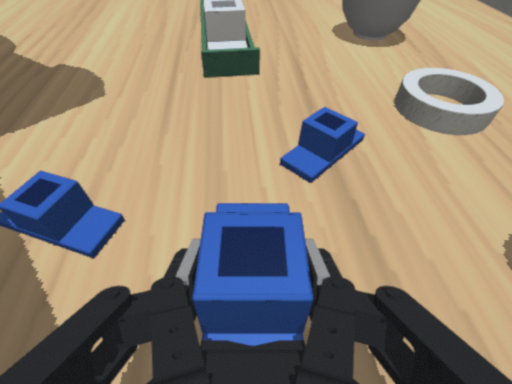

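Call:
carry_out(
  rows=[
    [[0,0,0,0,0,0.5,30],[0,0,0,0,0,1,30],[-0.996,0.084,0,0,0,1,30],[-0.996,0.084,0,0,0,0.5,30],[-0.996,0.084,0,0,0,0.5,30]],
  ],
)

```text
time: 7.2
tool_pos: [0.5065, -0.2541, 0.1999]
tool_rot: [0.932, -0.36, 0.014, -0.039]
contact_force: [-0.1, 1.1, -2.2]
gripper_width: 0.576
```

Call:
carry_out(
  rows=[
    [[-0.996,0.084,0,0,0.06,0,30],[-0.996,0.084,0,0,0.06,0,30],[-0.996,0.084,0,0,0.06,0,30],[-0.996,0.084,0,0,0.06,0,30],[-0.996,0.084,0,0,0.06,0,30]],
  ],
)

```text
time: 7.7
tool_pos: [0.5061, -0.2416, 0.1983]
tool_rot: [0.856, -0.516, 0.021, -0.035]
contact_force: [-0.2, 0.3, -1.7]
gripper_width: 0.578
```

Call:
carry_out(
  rows=[
    [[-0.996,0.084,0,0,0.06,0,30],[-0.996,0.084,0,0,0.06,0,30],[-0.996,0.084,0,0,0.06,0,30],[-0.996,0.084,0,0,0.06,0,30],[-0.996,0.084,0,0,0.06,0,30]],
  ],
)

```text
time: 8.2
tool_pos: [0.5061, -0.2295, 0.1983]
tool_rot: [0.753, -0.656, 0.027, -0.031]
contact_force: [-0.6, 0.5, -3.0]
gripper_width: 0.575
```

Call:
carry_out(
  rows=[
    [[-0.996,0.084,0,0,0.06,0,30],[-0.996,0.084,0,0,0.06,0,30],[-0.996,0.084,0,0,0.06,0,30],[-0.996,0.084,0,0,0.06,0,30],[-0.996,0.084,0,0,0.06,0,30]],
  ],
)

```text
time: 8.7
tool_pos: [0.506, -0.2173, 0.1982]
tool_rot: [-0.628, 0.777, -0.032, 0.025]
contact_force: [-0.2, 1.5, -1.5]
gripper_width: 0.574
```

Call:
carry_out(
  rows=[
    [[-0.996,0.084,0,0,0.06,0,30],[-0.996,0.084,0,0,0.06,0,30],[-0.996,0.084,0,0,0.06,0,30],[-0.996,0.084,0,0,0.06,0,30],[-0.996,0.084,0,0,0.06,0,30]],
  ],
)

```text
time: 9.2
tool_pos: [0.506, -0.2053, 0.1981]
tool_rot: [-0.484, 0.874, -0.036, 0.019]
contact_force: [-0.6, -0.5, -2.0]
gripper_width: 0.578
```

```bash
python3 look.py
```

```text
9.2 [-0.326 -0.061  1.966 -0.596  1.162 -0.023] [ 0.506  -0.2053  0.1981]
[[ 0.997 -0.045  0.068]
 [-0.082 -0.529  0.845]
 [-0.002 -0.848 -0.531]]
```

Call:
carry_out(
  rows=[
    [[-0.996,0.084,0,0.02,0.08,-0.3,30],[-0.996,0.084,0,0.02,0.08,-0.3,30],[-0.996,0.084,0,0.02,0.08,-0.3,30],[-0.996,0.084,0,0.02,0.08,-0.3,30],[-0.996,0.084,0,0.02,0.08,-0.3,30]],
  ],
)

```text
time: 9.7
tool_pos: [0.5099, -0.1892, 0.1377]
tool_rot: [-0.325, 0.945, -0.039, 0.012]
contact_force: [-0.3, -0.0, -1.9]
gripper_width: 0.575
```

```bash
python3 look.py scene:s2 wrist:w3
```

```text
9.7 [-0.193  0.108  2.005 -1.019  1.169  0.387] [ 0.5099 -0.1892  0.1377]
[[ 0.997 -0.066  0.048]
 [-0.082 -0.785  0.613]
 [-0.002 -0.615 -0.788]]
```

View pics/s2.png

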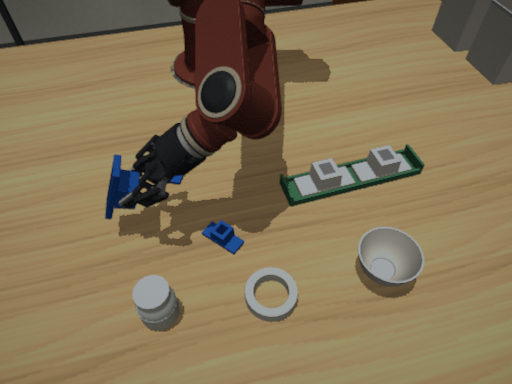

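View pics/w3.png

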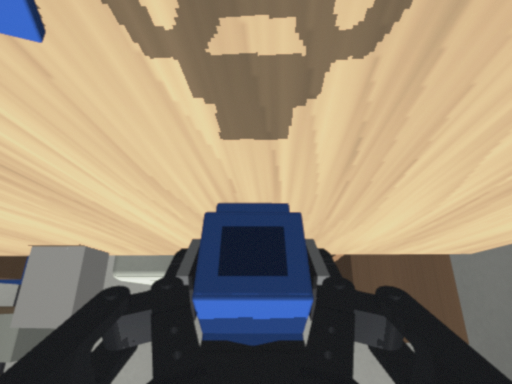

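Call:
carry_out(
  rows=[
    [[0.996,-0.084,0,0,0,0,30],[0.996,-0.084,0,0,0,-0.3,30],[0,0,0,0,0,-0.3,30],[0,0,0,0,0,-0.3,30],[0,0,0,0,0,0,30]],
  ],
)

```text
time: 10.3
tool_pos: [0.5087, -0.1896, 0.1005]
tool_rot: [-0.391, 0.919, -0.039, 0.013]
contact_force: [-0.4, 0.1, -2.7]
gripper_width: 0.576
```

```bash
python3 look.py scene:s3; python3 -c "
import cv2;im=cv2.imread('pics/s3.png');cv2.imwrite('pics/s3z.png',cv2.resize(im[120:250,80:240],None,fx=5,fy=4.6))"
```

```text
10.3 [-0.231  0.136  2.008 -0.894  1.079  0.327] [ 0.5087 -0.1896  0.1005]
[[ 0.997 -0.062  0.055]
 [-0.083 -0.691  0.718]
 [-0.006 -0.72  -0.694]]
```

View pics/s3z.png

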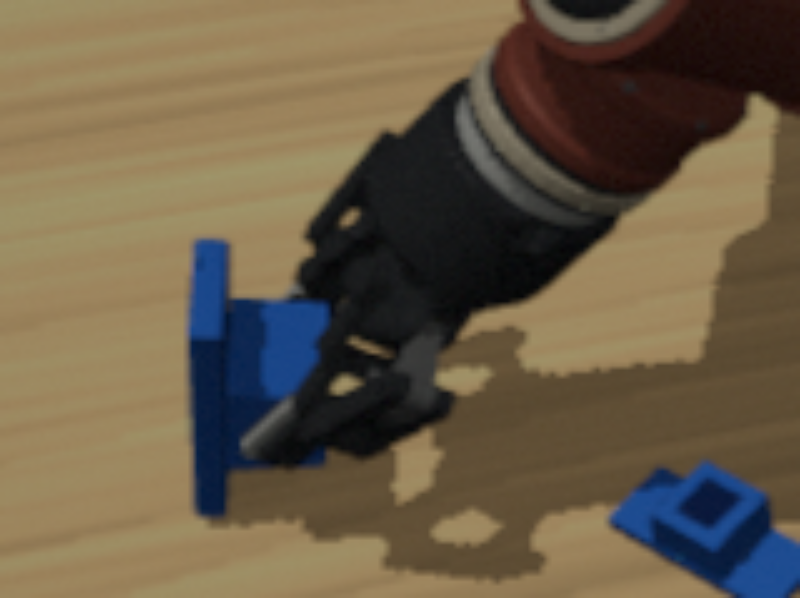

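Call:
carry_out(
  rows=[
    [[0,0,0,0,0,-0.07,30],[0,0,0,0,0,-0.07,30],[0,0,0,0,0,0,30]],
  ],
)

```text
time: 10.65
tool_pos: [0.5104, -0.1898, 0.0975]
tool_rot: [-0.391, 0.92, -0.038, 0.015]
contact_force: [-0.1, -0.1, -1.8]
gripper_width: 0.58
```

Call:
carry_out(
  rows=[
    [[0,0,0,0,0,-0.05,30],[0,0,0,0,0,-0.05,30],[0,0,0,0,0,0,30]],
  ],
)

```text
time: 10.95
tool_pos: [0.5108, -0.19, 0.0943]
tool_rot: [-0.39, 0.92, -0.038, 0.016]
contact_force: [-0.5, 0.3, -0.3]
gripper_width: 0.584
```

Call:
carry_out(
  rows=[
    [[0,0,0,0,0,-0.03,30],[0,0,0,0,0,0,60],[0,0,0,0,0,0,85],[0,0,0,0,0,0,85],[0,0,0,0,0,0,85]],
  ],
)

```text
time: 11.45
tool_pos: [0.5105, -0.1901, 0.0927]
tool_rot: [-0.39, 0.92, -0.038, 0.015]
contact_force: [-0.3, -0.6, 0.9]
gripper_width: 0.997
```

Call:
carry_out(
  rows=[
    [[0,0,0,0,0.4,0.4,85],[0,0,0,0,0.6,0.6,85],[0,0,0,0,0.6,0.6,85],[0,0,0,0,0.6,0.6,85],[0,0,0,0,0.6,0.6,85]],
  ],
)

```text
time: 11.95
tool_pos: [0.5102, -0.0772, 0.2054]
tool_rot: [-0.391, 0.92, -0.038, 0.015]
contact_force: [0.0, -0.1, 0.3]
gripper_width: 0.995
```

```bash
python3 look.py scene:s4 top:t4
```

```text
11.95 [-0.016 -0.03   1.971 -0.789  1.353  0.307] [ 0.5102 -0.0772  0.2054]
[[ 0.997 -0.059  0.058]
 [-0.083 -0.692  0.717]
 [-0.002 -0.72  -0.694]]
```

View pics/s4.png

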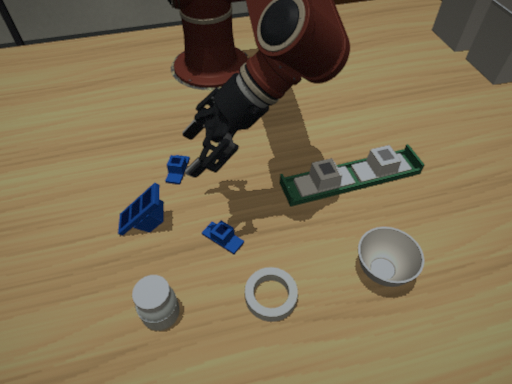

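View pics/t4.png

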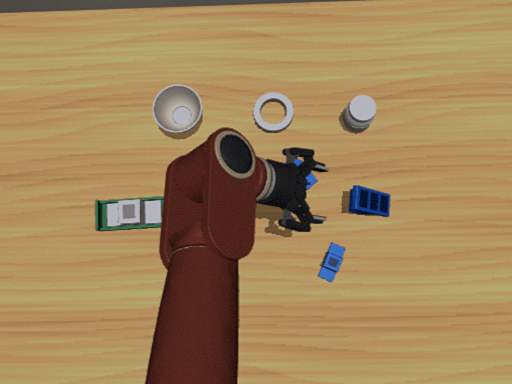

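Call:
carry_out(
  rows=[
    [[0.996,-0.084,0,0,0.57,0,10],[0.996,-0.084,0,0,0.57,0,10],[0.996,-0.084,0,0,0.57,0,10],[0.996,-0.084,0,0,0.57,0,10],[0.996,-0.084,0,0,0.57,0,10]],
  ],
)

```text
time: 12.55
tool_pos: [0.5101, 0.0361, 0.2033]
tool_rot: [-0.545, 0.837, -0.035, 0.022]
contact_force: [0.1, 0.4, -0.1]
gripper_width: 0.137
```

Call:
carry_out(
  rows=[
    [[0.996,-0.084,0,0,0.57,0,10],[0.996,-0.084,0,0,0.57,0,10],[0.996,-0.084,0,0,0.57,0,10],[0.996,-0.084,0,0,0.57,0,10],[0.996,-0.084,0,0,0.57,0,10]],
  ],
)

```text
time: 13.05
tool_pos: [0.5103, 0.15, 0.2032]
tool_rot: [-0.682, 0.73, -0.031, 0.028]
contact_force: [0.2, -0.0, -0.2]
gripper_width: 0.115
```

Call:
carry_out(
  rows=[
    [[0.996,-0.084,0,0,0.57,0,10],[0,0,0.92,0,0.57,0,10],[0,0,0.92,-0.15,0.54,0,10],[0,0,0,0,0,0,10]],
  ],
)

```text
time: 13.45
tool_pos: [0.5038, 0.2179, 0.203]
tool_rot: [-0.707, 0.707, 0.016, -0.018]
contact_force: [-0.4, -0.0, 0.1]
gripper_width: 0.118
```

```bash
python3 look.py wrist:w5 scene:s5
```

```text
13.45 [ 0.273 -0.043  1.882 -0.     1.304  0.224] [0.5038 0.2179 0.203 ]
[[ 0.999 -0.002 -0.048]
 [ 0.048 -0.001  0.999]
 [-0.002 -1.    -0.   ]]
```

View pics/w5.png

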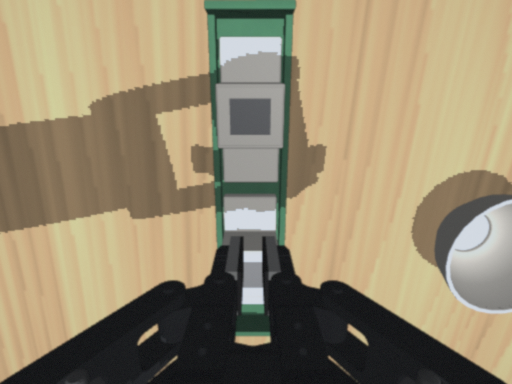

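View pics/s5.png

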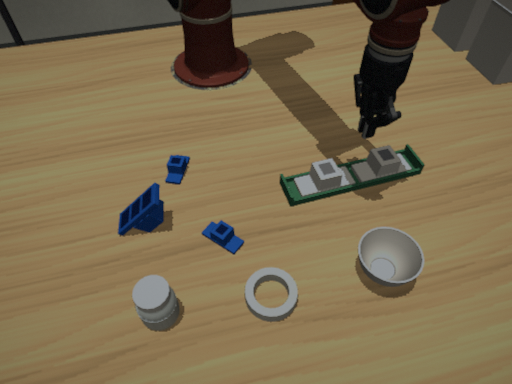

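Call:
carry_out(
  rows=[
    [[0,0,0,0,0,-1,10],[0,0,0,0,0,-0.9,10],[0,0,0,0,0,-0.6,10],[0,0,0,0,0,0,10]],
  ],
)

```text
time: 13.95
tool_pos: [0.5016, 0.2151, 0.0997]
tool_rot: [-0.706, 0.708, 0.013, -0.019]
contact_force: [-0.9, 0.1, -0.7]
gripper_width: 0.113
```

Call:
carry_out(
  rows=[
    [[0,0,0,-0.01,0.2,0,10],[0,0,0,-0.01,0.2,0,10],[0,0,0,-0.01,0.2,0,10],[0,0,0,-0.01,0.2,0,10],[0,0,0,0,0,0,10]],
  ],
)

```text
time: 14.45
tool_pos: [0.5033, 0.2506, 0.1055]
tool_rot: [0.707, -0.707, -0.018, 0.016]
contact_force: [0.1, 0.0, 1.0]
gripper_width: 0.115
```

Call:
carry_out(
  rows=[
    [[0,0,0,0,0.05,0,10],[0,0,0,0,0.05,0,10],[0,0,0,0,0,0,10]],
  ],
)

```text
time: 14.75
tool_pos: [0.5031, 0.2532, 0.1047]
tool_rot: [-0.707, 0.707, 0.017, -0.016]
contact_force: [-0.3, -1.8, 2.2]
gripper_width: 0.117
```

Call:
carry_out(
  rows=[
    [[0,0,0,0,0.05,0,10],[0,0,0,0,0.05,0,10],[0,0,0,0,0.05,0,10],[0,0,0,0,0,0,10]],
  ],
)

```text
time: 15.15
tool_pos: [0.503, 0.2595, 0.1046]
tool_rot: [0.707, -0.707, -0.017, 0.016]
contact_force: [0.2, -2.3, 2.5]
gripper_width: 0.116
```

Call:
carry_out(
  rows=[
    [[0,0,0,0,0.05,0,10],[0,0,0,0,0.05,0,10],[0,0,0,0,0,0,10]],
  ],
)

```text
time: 15.45
tool_pos: [0.5029, 0.2635, 0.1045]
tool_rot: [0.707, -0.707, -0.017, 0.016]
contact_force: [0.7, -1.0, 1.4]
gripper_width: 0.117
```

Call:
carry_out(
  rows=[
    [[0,0,0,0,0.05,0,10],[0,0,0,0,0.05,0,10],[0,0,0,0,0,0,10]],
  ],
)

```text
time: 15.75
tool_pos: [0.5029, 0.2655, 0.1045]
tool_rot: [-0.705, 0.709, 0.016, -0.017]
contact_force: [-0.0, -11.3, 5.1]
gripper_width: 0.119
```

Call:
carry_out(
  rows=[
    [[0,0,0,0,0.05,0,10],[0,0,0,0,0.05,0,10],[0,0,0,0,0,0,10]],
  ],
)

```text
time: 16.05
tool_pos: [0.503, 0.2663, 0.1045]
tool_rot: [-0.702, 0.712, 0.016, -0.018]
contact_force: [-2.2, -24.9, 10.9]
gripper_width: 0.117
```

```bash
python3 look.py top:t6 wrist:w6 scene:s6; python3 -c "
import cv2;im=cv2.imread('pics/s6.png');cv2.imwrite('pics/s6z.png',cv2.resize(im[100:215,270:430],None,fx=5,fy=5))"
```

```text
16.05 [ 0.361  0.134  1.882 -0.014  1.133  0.318] [0.503  0.2663 0.1045]
[[ 0.999 -0.002 -0.048]
 [ 0.048 -0.014  0.999]
 [-0.003 -1.    -0.014]]
```

View pics/s6z.png

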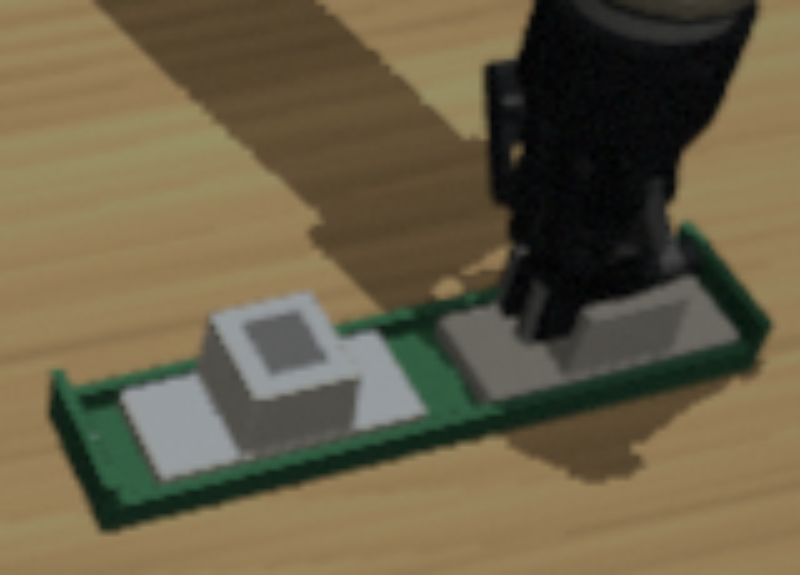

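View pics/w6.png

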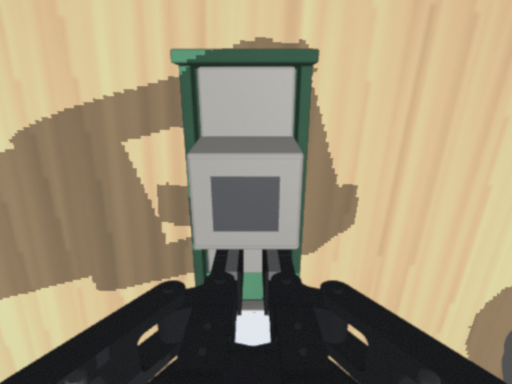

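Call:
carry_out(
  rows=[
    [[0,0,0,0.03,-0.6,0,10],[0,0,0,0.03,-0.6,0,10],[0,0,0,0.03,-0.6,0,10],[0,0,0,0,-0.2,0,10],[0,0,0,0,0,0,10]],
  ],
)

```text
time: 16.7
tool_pos: [0.5062, 0.191, 0.1041]
tool_rot: [0.707, -0.707, -0.016, 0.016]
contact_force: [0.0, 1.0, 1.0]
gripper_width: 0.116
```

Call:
carry_out(
  rows=[
    [[0,0,0,0,-0.1,0,10],[0,0,0,0,-0.1,0,10],[0,0,0,0,-0.1,0,10],[0,0,0,0,0,0,10]],
  ],
)

```text
time: 17.1
tool_pos: [0.5064, 0.1793, 0.1045]
tool_rot: [0.707, -0.707, -0.016, 0.017]
contact_force: [-0.2, -0.2, 0.1]
gripper_width: 0.116
```

Call:
carry_out(
  rows=[
    [[0,0,0,0,-0.05,0,10],[0,0,0,0,-0.05,0,10],[0,0,0,0,-0.05,0,10],[0,0,0,0,0,0,10]],
  ],
)

```text
time: 17.5
tool_pos: [0.5065, 0.173, 0.1045]
tool_rot: [-0.707, 0.707, 0.016, -0.016]
contact_force: [-0.5, 0.7, 0.3]
gripper_width: 0.119
```

Call:
carry_out(
  rows=[
    [[0,0,0,0,-0.07,0,10],[0,0,0,0,-0.07,0,10],[0,0,0,0,-0.07,0,10],[0,0,0,0,0,0,10]],
  ],
)

```text
time: 17.9
tool_pos: [0.5064, 0.1646, 0.1045]
tool_rot: [0.707, -0.707, -0.016, 0.016]
contact_force: [-0.5, 1.0, -0.5]
gripper_width: 0.119
```

Call:
carry_out(
  rows=[
    [[0,0,0,0,-0.05,0,10],[0,0,0,0,-0.05,0,10],[0,0,0,0,0,0,10]],
  ],
)

```text
time: 18.2
tool_pos: [0.5065, 0.1635, 0.1053]
tool_rot: [0.71, -0.704, -0.016, 0.016]
contact_force: [-1.9, 13.4, 2.7]
gripper_width: 0.118
```

Call:
carry_out(
  rows=[
    [[0,0,0,0,-0.05,0,10],[0,0,0,0,-0.05,0,10],[0,0,0,0,0,0,10]],
  ],
)

```text
time: 18.5
tool_pos: [0.5067, 0.1624, 0.1065]
tool_rot: [0.712, -0.702, -0.016, 0.015]
contact_force: [-5.3, 25.3, 4.9]
gripper_width: 0.115
```

Call:
carry_out(
  rows=[
    [[0,0,0,0,0.15,0.1,10],[0,0,0,0,0,1,10],[0,0,0,0,-0.4,1,10],[0,0,0,0,-0.5,1,10],[0,0,0,0,-0.5,1,85]],
  ],
)

```text
time: 19.0
tool_pos: [0.5061, 0.106, 0.2701]
tool_rot: [-0.706, 0.707, 0.017, -0.017]
contact_force: [2.2, -0.8, 0.7]
gripper_width: 0.273
```

Call:
carry_out(
  rows=[
    [[0,0,0,0,0,0,85],[0,0,0,0,0,0,85]],
  ],
)

```text
time: 19.2
tool_pos: [0.5071, 0.1062, 0.27]
tool_rot: [-0.707, 0.707, 0.017, -0.015]
contact_force: [-0.2, -0.1, -0.4]
gripper_width: 0.625
```

Run:
```python
from h import *
import pickle
s=state();im=grab_frame("wrist");cv2.imwrite("pics/w7.png",im);pickle.dump(s,open("w7.pkl","wb"));print(s['tool_pos'])
cv2.imwrite("pics/t7.png",grab_frame("top"));cv2.imwrite("pics/s7.png",grab_frame("scene"))
t=cv2.imread("pics/t7.png");cv2.imwrite("pics/t7z.png",cv2.resize(t[170:240,85:245],None,fx=5,fy=5,interpolation=cv2.INTER_CUBIC))
```

```text
[0.50706347 0.10621477 0.27000612]
```

View pics/w7.png

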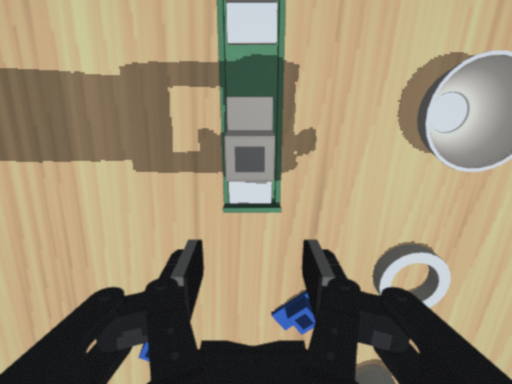

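View pics/s7.png

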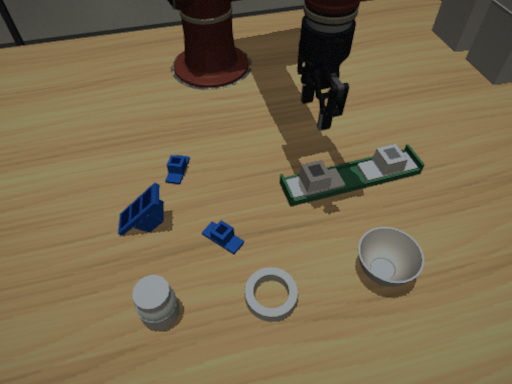

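View pics/t7z.png

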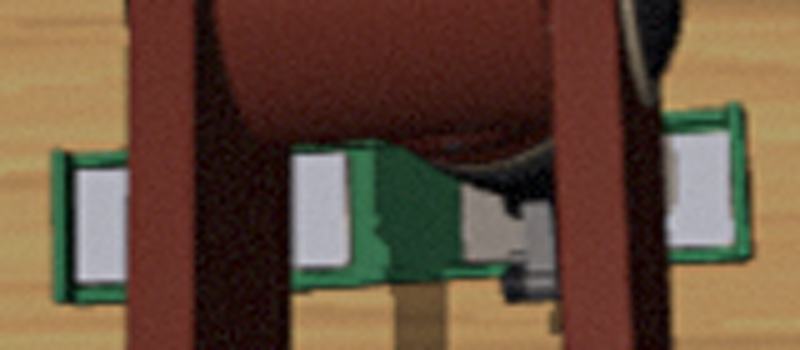

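Run:
```python
from h import *
import pickle
s=pickle.load(open("w7.pkl","rb"));W=cam("wrist",s);T=cam("top")
un=lambda p,o,f:[(p[0]+.5)/f-.5+o[0],(p[1]+.5)/f-.5+o[1]]
for uv in [(226,43.5),(277,43.5),(226,96.5),(274,96.5)]: print("W brim",onz(W,uv,.016).round(4))
for uv in [(250,158.5)]: print("W panel a",onz(W,uv,.052).round(4))
for uv in [(221,100),(285,100),(222,40),(286,40)]: print("W outer wall top",onz(W,uv,.016).round(4))
for p in [(350,155),(352,268),(460,182),(460,265),(292,155),(733,130),(735,245),(75,170),(75,283)]: print("T brim",onz(T,un(p,(85,170),5),.016).round(4))
a=cv2.imread("pics/t4.png")[175:230,335:405];b=cv2.imread("pics/s7.png")[175:245,105:185]
cv2.imwrite("pics/t4b.png",cv2.resize(a,None,fx=10,fy=10,interpolation=cv2.INTER_CUBIC));cv2.imwrite("pics/s7b.png",cv2.resize(b,None,fx=8,fy=8,interpolation=cv2.INTER_CUBIC))
```

```text
W brim [0.4758 0.2387 0.016 ]
W brim [0.5268 0.241  0.016 ]
W brim [0.4767 0.1885 0.016 ]
W brim [0.5272 0.1907 0.016 ]
W panel a [0.5046 0.1306 0.052 ]
W outer wall top [0.4715 0.1847 0.016 ]
W outer wall top [0.5391 0.1878 0.016 ]
W outer wall top [0.4718 0.2417 0.016 ]
W outer wall top [0.5355 0.2446 0.016 ]
T brim [0.5257 0.2378 0.016 ]
T brim [0.4758 0.236  0.016 ]
T brim [0.5127 0.1888 0.016 ]
T brim [0.4762 0.1884 0.016 ]
T brim [0.5262 0.2635 0.016 ]
T brim [0.5332 0.0685 0.016 ]
T brim [0.4826 0.068  0.016 ]
T brim [0.5216 0.3602 0.016 ]
T brim [0.4716 0.3583 0.016 ]
```

View pics/t4b.png

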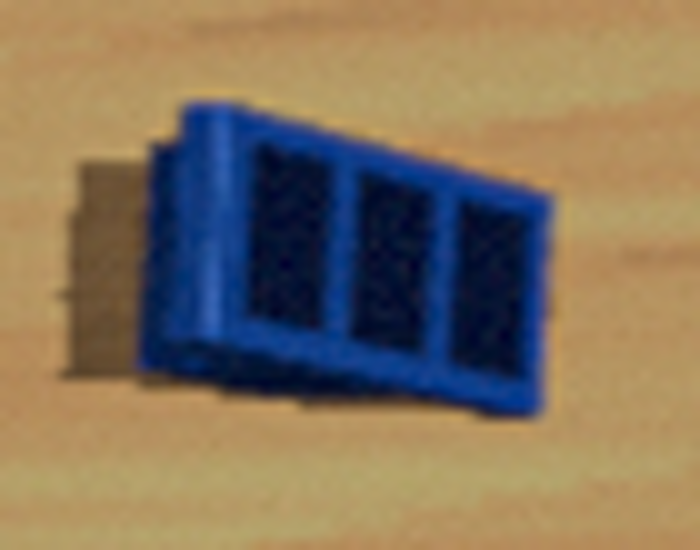

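View pics/s7b.png

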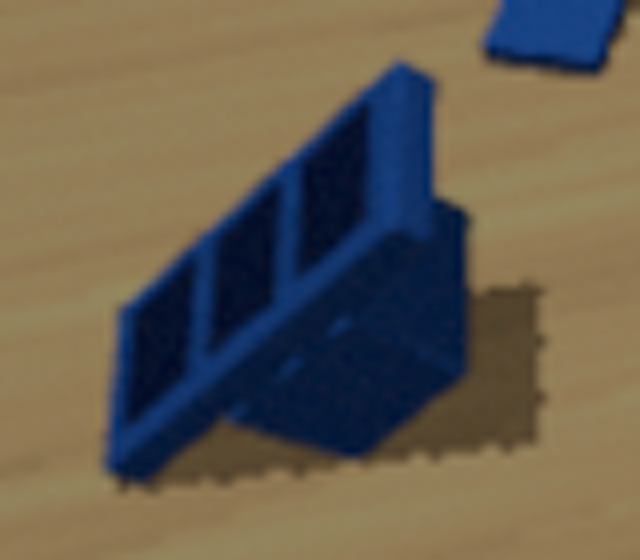

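Run:
```python
from h import *
T=cam("top");S=cam("scene")
un=lambda p,o,f:[(p[0]+.5)/f-.5+o[0],(p[1]+.5)/f-.5+o[1]]
P={}
for nm,a,b in [("mid",(392,263),(245,266)),("lo+x",(551,193),(109,466)),("lo-x",(541,413),(118,308)),("up+x",(232,105),(387,235)),("up-x",(225,345),(400,66)),
  ("pan lo",(490,292),(160,340)),("pan up",(290,238),(335,195))]:
    X,e=tri([ray(T,un(a,(335,175),10)),ray(S,un(b,(105,175),8))]);P[nm]=X;print(nm,X.round(4),np.round(e,4))
d=P["pan up"]-P["pan lo"];print(np.degrees(np.arctan2(d[2],np.hypot(d[0],d[1]))),np.degrees(np.arctan2(-d[0],d[1])))
x=(P["lo+x"]-P["lo-x"]+P["up+x"]-P["up-x"]);print("xaxis yaw",np.degrees(np.arctan2(x[1],x[0])))
d=P["up+x"]+P["up-x"]-P["lo+x"]-P["lo-x"];print(np.degrees(np.arctan2(d[2],np.hypot(d[0],d[1]))),np.degrees(np.arctan2(-d[0],d[1])),np.linalg.norm(d)/2)
```

```text
mid [ 0.5107 -0.2336  0.0515] [0.0002 0.0002]
lo+x [ 0.5303 -0.2768  0.0115] [0.0007 0.0007]
lo-x [ 0.4824 -0.2726  0.0105] [0.0001 0.0001]
up+x [ 0.5393 -0.1957  0.0873] [0.0002 0.0002]
up-x [ 0.4904 -0.19    0.0879] [0.0019 0.0019]
pan lo [ 0.5072 -0.2596  0.0259] [0.0001 0.0001]
pan up [ 0.5135 -0.2083  0.0739] [0.0004 0.0004]
42.90989649421198 -7.078618406212982
xaxis yaw -5.776751559578487
42.973665674374786 -5.9254752931783985 0.11244317663589709
```

Call:
carry_out(
  rows=[
    [[0,0,-0.725,-0.01,-0.78,0,85],[0,0,-0.725,-0.01,-0.78,0,85],[0,0,-0.725,-0.01,-0.78,0,85],[0.9945,-0.1045,0,-0.01,-0.78,0,85],[0.9945,-0.1045,0,-0.01,-0.78,0,85]],
  ],
)

```text
time: 19.85
tool_pos: [0.5038, -0.0493, 0.2666]
tool_rot: [0.755, -0.654, 0.035, -0.038]
contact_force: [0.6, 0.0, -0.5]
gripper_width: 0.995
```

Call:
carry_out(
  rows=[
    [[0.9945,-0.1045,0,-0.01,-0.78,0,85],[0.9945,-0.1045,0,-0.01,-0.78,0,85],[0.9945,-0.1045,0,-0.01,-0.78,0,85],[0.9945,-0.1045,0,-0.01,-0.78,0,85],[0.9945,-0.1045,0,-0.01,-0.78,0,85]],
  ],
)

```text
time: 20.35
tool_pos: [0.5019, -0.2058, 0.2666]
tool_rot: [0.857, -0.512, 0.028, -0.044]
contact_force: [0.1, 0.1, -0.3]
gripper_width: 0.992
```

Call:
carry_out(
  rows=[
    [[0.9945,-0.1045,0,-0.01,-0.78,0,85],[0.9945,-0.1045,0,-0.01,-0.78,0,85],[0.9945,-0.1045,0,-0.01,-0.78,0,85],[0.9945,-0.1045,0,-0.01,-0.78,0,85],[0,0,0,0,0,0,85]],
  ],
)

```text
time: 20.85
tool_pos: [0.5, -0.3328, 0.2644]
tool_rot: [0.92, -0.388, 0.024, -0.049]
contact_force: [-0.1, -0.4, -0.4]
gripper_width: 0.992
```

```bash
python3 look.py wrist:w8
```

```text
20.85 [-0.886  0.252  1.56   0.547  1.882 -0.754] [ 0.5    -0.3328  0.2644]
[[ 0.994  0.072  0.082]
 [-0.109  0.694  0.712]
 [-0.006 -0.717  0.697]]
```

View pics/w8.png

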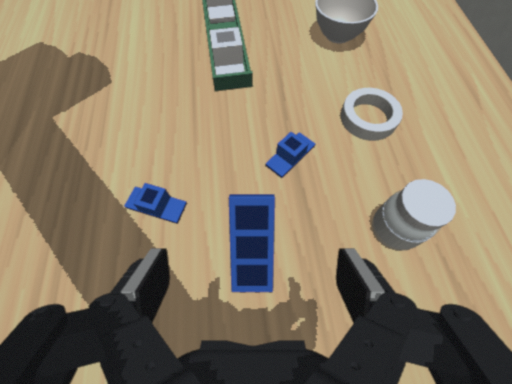

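Call:
carry_out(
  rows=[
    [[0,0,0,0,0.01,-0.93,85],[0,0,0,0,0.01,-0.93,85],[0,0,0,0,0.01,-0.93,85],[0,0,0,0.05,0.43,-0.45,85],[0,0,0,0,0,0,85]],
  ],
)

```text
time: 21.4
tool_pos: [0.5013, -0.307, 0.1345]
tool_rot: [0.921, -0.387, 0.023, -0.045]
contact_force: [-0.8, 0.4, 0.3]
gripper_width: 0.993
```

```bash
python3 look.py wrist:w9
```

```text
21.4 [-0.858  0.369  1.655  0.533  1.693 -0.847] [ 0.5013 -0.307   0.1345]
[[ 0.995  0.066  0.078]
 [-0.102  0.696  0.711]
 [-0.008 -0.715  0.699]]
```

View pics/w9.png

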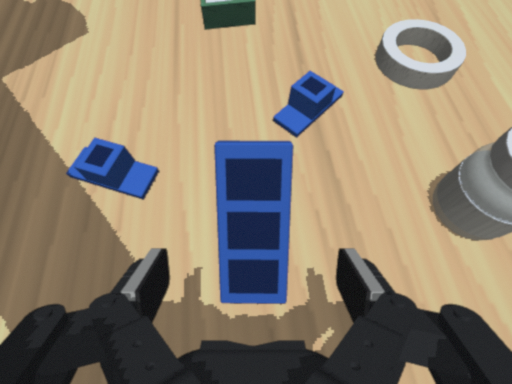

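Run:
```python
from h import *
s=state();W=cam("wrist",s)
M=np.array([.5107,-.2336,.0505]);print(proj(W,M))
for uv in [(253.5,231)]: print(onz(W,uv,.0505))
T=quat(s['tool_rot']).as_matrix();print("rel in tool",T.T@(M-s['tool_pos']), T.T@(onz(W,(253.5,231),.0505)-s['tool_pos']))
```

```text
[253.78702473 230.05267047]
[ 0.51043133 -0.23426251  0.0505    ]
rel in tool [ 0.00105603  0.11478412 -0.00601963] [ 0.00085658  0.11430628 -0.00651256]
```

Call:
carry_out(
  rows=[
    [[0,0,0,0.045,0.385,-0.465,85],[0,0,0,0.045,0.385,-0.465,85],[0,0,0,0.045,0.385,-0.465,85],[0,0,0,0,0,0,85],[0,0,0,0,0,0,85]],
  ],
)

```text
time: 21.95
tool_pos: [0.509, -0.2659, 0.0846]
tool_rot: [0.919, -0.391, 0.02, -0.048]
contact_force: [-0.2, 0.4, 0.9]
gripper_width: 0.996
```

Run:
```python
from h import *
s=state();M=np.array([.5107,-.2336,.0505])
T=quat(s['tool_rot']).as_matrix();print(s['tool_pos'],T.T@(M-s['tool_pos']))
cv2.imwrite("pics/w10.png",grab_frame("wrist"))
```

```text
[ 0.50896405 -0.26589389  0.08464611] [-0.00167932  0.04699861 -0.00041963]
```

View pics/w10.png

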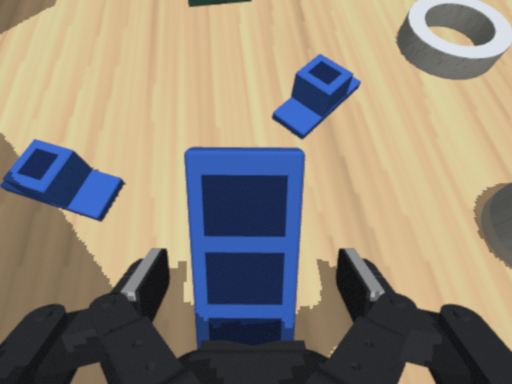

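Call:
carry_out(
  rows=[
    [[0,0,0,-0.03,0.08,-0.09,85],[0,0,0,0,0,0,60],[0,0,0,0,0,0,30],[0,0,0,0,0,0,30],[0,0,0,0,0,0,30]],
  ],
)

```text
time: 22.5
tool_pos: [0.5073, -0.2626, 0.08]
tool_rot: [0.919, -0.39, 0.02, -0.049]
contact_force: [-1.3, -0.7, 2.5]
gripper_width: 0.575
```

Call:
carry_out(
  rows=[
    [[0,0,0,0,0,0,30],[0,0,0,0,0,0,30]],
  ],
)

```text
time: 22.7
tool_pos: [0.5074, -0.2626, 0.0801]
tool_rot: [0.919, -0.39, 0.02, -0.049]
contact_force: [-0.4, -1.2, 3.8]
gripper_width: 0.576
```

```bash
python3 look.py wrist:w11 scene:s11;python3 -c "
import cv2;im=cv2.imread('pics/s11.png');cv2.imwrite('pics/s11z.png',cv2.resize(im[140:260,60:220],None,fx=5,fy=5))"
```

```text
22.7 [-0.806  0.397  1.727  0.56   1.573 -0.863] [ 0.5074 -0.2626  0.0801]
[[ 0.994  0.073  0.075]
 [-0.105  0.69   0.716]
 [ 0.    -0.72   0.694]]
```

View pics/w11.png

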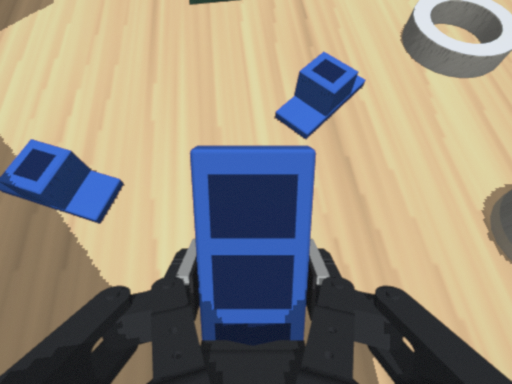

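View pics/s11z.png

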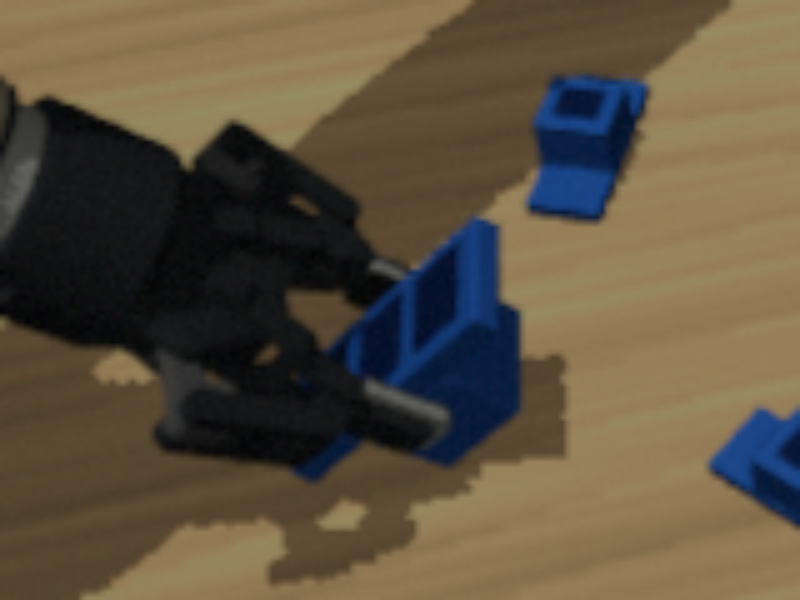

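Call:
carry_out(
  rows=[
    [[0,0,0,0,0,0.5,30],[0,0,0,0,0,1,30],[0,0,0,0,0,1,30],[-0.9945,0.1045,0,-0.01,0.7,0.5,30],[-0.9945,0.1045,0,-0.01,0.8,0,30]],
  ],
)

```text
time: 23.3
tool_pos: [0.5074, -0.2035, 0.2024]
tool_rot: [0.888, -0.456, 0.022, -0.049]
contact_force: [0.5, 1.6, -1.0]
gripper_width: 0.578
```

Call:
carry_out(
  rows=[
    [[-0.9945,0.1045,0,-0.01,0.85,0,30],[-0.9945,0.1045,0,-0.01,0.85,0,30],[-0.9945,0.1045,0,-0.01,0.85,0,30],[-0.9945,0.1045,0,-0.01,0.85,0,30],[-0.9945,0.1045,0,-0.01,0.85,0,30]],
  ],
)

```text
time: 23.8
tool_pos: [0.5032, -0.0307, 0.1983]
tool_rot: [0.797, -0.602, 0.032, -0.042]
contact_force: [1.3, 0.6, -2.0]
gripper_width: 0.576
```

Call:
carry_out(
  rows=[
    [[-0.9945,0.1045,0,-0.01,0.85,0,30],[-0.9945,0.1045,0,-0.01,0.85,0,30],[-0.9945,0.1045,0,-0.01,0.85,0,30],[-0.9945,0.1045,0,-0.01,0.85,0,30],[0,0,0.72,-0.01,0.85,0,30]],
  ],
)

```text
time: 24.3
tool_pos: [0.501, 0.1401, 0.1983]
tool_rot: [-0.706, 0.707, -0.019, 0.018]
contact_force: [0.2, 0.4, -1.2]
gripper_width: 0.579
```

Call:
carry_out(
  rows=[
    [[0,0,0.72,-0.01,0.6,0,30],[0,0,0.72,-0.01,0.3,0,30],[0,0,0,0,0,0,30],[0,0,0,0,0,0,30]],
  ],
)

```text
time: 24.7
tool_pos: [0.5011, 0.1732, 0.1988]
tool_rot: [-0.707, 0.707, 0.015, -0.016]
contact_force: [0.1, -0.4, -2.1]
gripper_width: 0.576
```

```bash
python3 look.py wrist:w12 scene:s12
```

```text
24.7 [ 1.930e-01 -8.400e-02  1.929e+00 -1.000e-03  1.298e+00  1.480e-01] [0.5011 0.1732 0.1988]
[[ 0.999 -0.001 -0.045]
 [ 0.045 -0.001  0.999]
 [-0.001 -1.    -0.001]]
```

View pics/w12.png

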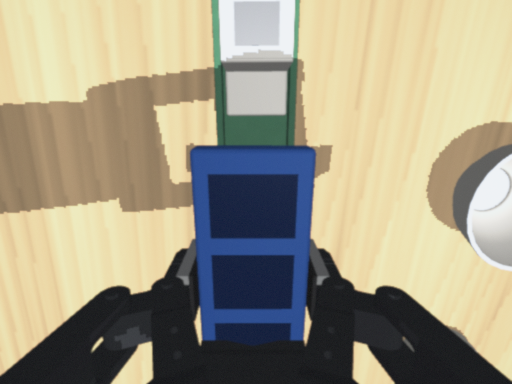

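View pics/s12.png

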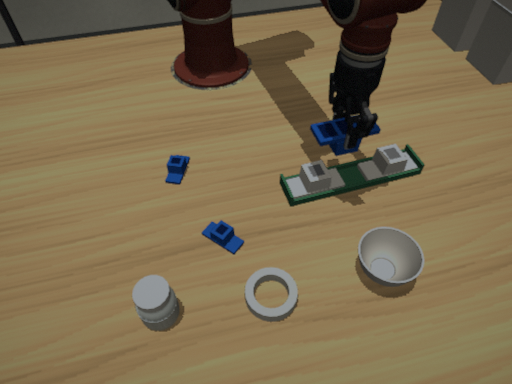

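Run:
```python
from h import *
s=state();W=cam("wrist",s);T=quat(s['tool_rot']).as_matrix();p=s['tool_pos']
for X in [(-.025,.0415,.06),(.025,.0415,.06),(-.025,.0535,.06),(.025,.0535,.06),(0,.0415,0)]: print(X,proj(W,p+T@np.array(X)).round(1))
im=cv2.imread("pics/w12.png");cv2.imwrite("pics/w12z.png",cv2.resize(im[50:350,170:340],None,fx=2.6,fy=2,interpolation=cv2.INTER_CUBIC))
```

```text
(-0.025, 0.0415, 0.06) [187.  154.4]
(0.025, 0.0415, 0.06) [317.2 154.3]
(-0.025, 0.0535, 0.06) [193.  149.4]
(0.025, 0.0535, 0.06) [311.1 149.3]
(0, 0.0415, 0) [252.2 287.7]
```

View pics/w12z.png

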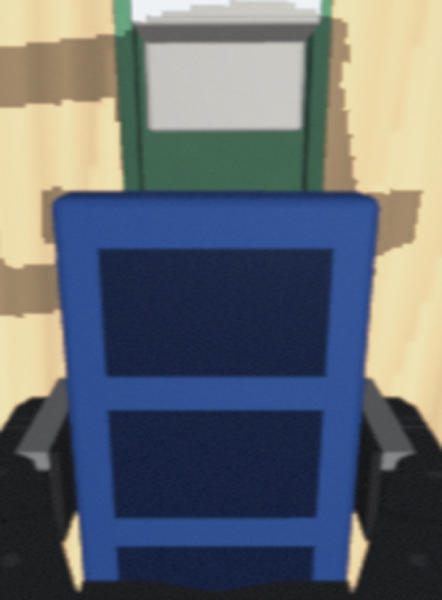

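Run:
```python
from h import *
c=camera_info("wrist");K=c["intrinsics"];M=c["tool_from_camera"]
im=cv2.imread("pics/w12.png");hsv=cv2.cvtColor(im,cv2.COLOR_BGR2HSV);m=cv2.inRange(hsv,(105,120,40),(130,255,255))
L=[]
for v in range(146,236,6):
    u=np.nonzero(m[v])[0];u=u[(u>180)&(u<330)]
    w=u.max()-u.min()+1;uc=(u.max()+u.min())/2
    d=K[0,0]*.05/w;P=M[:3,:3]@(np.linalg.inv(K)@np.array([uc,v,1])*d)+M[:3,3];L.append(P);print(v,w,uc,P.round(4))
L=np.array(L)[2:];k=np.polyfit(L[:,2],L[:,1],1);print("tool y at z=0",k[1],"slope deg",np.degrees(np.arctan(k[0])))
```

```text
146 77 255.0 [0.0019 0.1199 0.0516]
152 124 252.5 [0.0002 0.0474 0.0599]
158 124 252.5 [0.0002 0.0466 0.0576]
164 124 252.5 [0.0002 0.0459 0.0553]
170 122 252.5 [0.0002 0.047  0.0526]
176 121 253.0 [0.0004 0.0472 0.05  ]
182 120 252.5 [0.0002 0.0474 0.0474]
188 120 252.5 [0.0002 0.0466 0.045 ]
194 119 252.0 [-0.      0.0468  0.0423]
200 118 252.5 [0.0002 0.0471 0.0396]
206 117 252.0 [-0.      0.0473  0.0368]
212 116 252.5 [0.0002 0.0475 0.0339]
218 115 252.0 [-0.0001  0.0477  0.0311]
224 114 252.5 [0.0002 0.0479 0.0281]
230 114 252.5 [0.0002 0.0471 0.0256]
tool y at z=0 0.04852672660050885 slope deg -1.9720836188684248
```

Run:
```python
from h import *
s=state();W=cam("wrist",s);print(s['tool_pos'])
for uv in [(226.9,115),(286.2,115)]: print(onz(W,uv,.016).round(4))
for uv in [(218,115),(294.5,115)]: print("wall outer",onz(W,uv,.016).round(4))
```

```text
[0.501463   0.17271535 0.19916523]
[0.4773 0.2398 0.016 ]
[0.527  0.2419 0.016 ]
wall outer [0.4699 0.2394 0.016 ]
wall outer [0.534  0.2422 0.016 ]
```

Call:
carry_out(
  rows=[
    [[0,0,0,0.01,0.52,0,30],[0,0,0,0.01,0.52,0,30],[0,0,0,0,0,-0.6,30],[0,0,0,0,0,-0.6,30],[0,0,0,0,0,0,30]],
  ],
)

```text
time: 25.3
tool_pos: [0.5001, 0.2138, 0.1476]
tool_rot: [-0.706, 0.708, 0.013, -0.018]
contact_force: [0.5, -0.6, -3.2]
gripper_width: 0.571
```

Call:
carry_out(
  rows=[
    [[0,0,0,0,0,0,30]],
  ],
)

```text
time: 25.4
tool_pos: [0.5023, 0.2145, 0.1513]
tool_rot: [-0.707, 0.707, 0.015, -0.016]
contact_force: [0.3, -0.6, -0.7]
gripper_width: 0.578
```

```bash
python3 look.py wrist:w13 scene:s13 ;python3 -c "
import cv2;im=cv2.imread('pics/s13.png');cv2.imwrite('pics/s13z.png',cv2.resize(im[100:215,270:430],None,fx=5,fy=5))"
```

```text
25.4 [ 0.267  0.012  1.922 -0.     1.209  0.224] [0.5023 0.2145 0.1513]
[[ 0.999 -0.001 -0.044]
 [ 0.044 -0.     0.999]
 [-0.001 -1.    -0.   ]]
```

View pics/s13z.png

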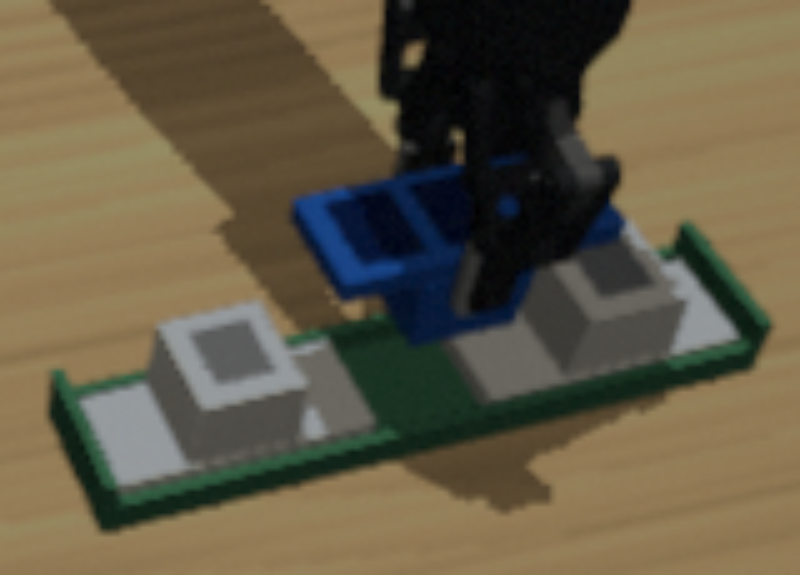

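View pics/w13.png

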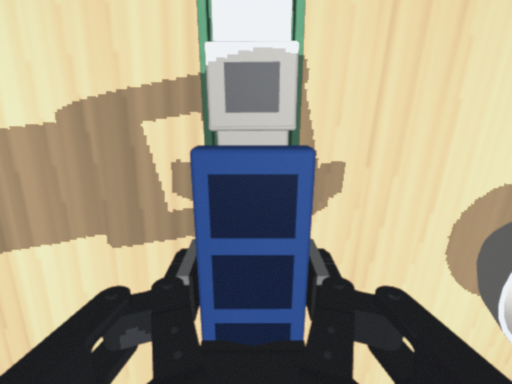

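Call:
carry_out(
  rows=[
    [[0,0,0,0,0,-0.4,30],[0,0,0,0,0,-0.35,30],[0,0,0,0,0,0,30]],
  ],
)

```text
time: 25.8
tool_pos: [0.5003, 0.2148, 0.1183]
tool_rot: [-0.706, 0.707, 0.014, -0.018]
contact_force: [-1.3, 0.7, -2.5]
gripper_width: 0.576
```

Call:
carry_out(
  rows=[
    [[0,0,0,0,0,-0.08,30],[0,0,0,0,0,-0.08,30],[0,0,0,0,0,0,30]],
  ],
)

```text
time: 26.1
tool_pos: [0.5022, 0.2155, 0.1148]
tool_rot: [-0.707, 0.707, 0.016, -0.016]
contact_force: [0.0, -0.0, -1.4]
gripper_width: 0.57
```

Call:
carry_out(
  rows=[
    [[0,0,0,0,0,-0.06,30],[0,0,0,0,0,-0.06,30],[0,0,0,0,0,0,30]],
  ],
)

```text
time: 26.4
tool_pos: [0.5021, 0.2154, 0.11]
tool_rot: [-0.707, 0.707, 0.016, -0.016]
contact_force: [0.1, 0.1, -1.5]
gripper_width: 0.574
```

Call:
carry_out(
  rows=[
    [[0,0,0,0,0,-0.05,30],[0,0,0,0,0,-0.05,30],[0,0,0,0,0,0,30]],
  ],
)

```text
time: 26.7
tool_pos: [0.502, 0.2154, 0.1059]
tool_rot: [-0.707, 0.707, 0.016, -0.016]
contact_force: [0.2, -0.6, -2.4]
gripper_width: 0.576
```

Call:
carry_out(
  rows=[
    [[0,0,0,0,0,-0.05,30],[0,0,0,0,0,-0.05,30],[0,0,0,0,0,0,30]],
  ],
)

```text
time: 27.0
tool_pos: [0.502, 0.2154, 0.1019]
tool_rot: [-0.707, 0.707, 0.016, -0.016]
contact_force: [-0.0, -0.2, -2.6]
gripper_width: 0.577
```

```bash
python3 look.py scene:s14 ;python3 -c "
import cv2;im=cv2.imread('pics/s14.png');cv2.imwrite('pics/s14z.png',cv2.resize(im[100:215,270:430],None,fx=5,fy=5))"
```

```text
27.0 [ 0.269  0.084  1.942 -0.     1.116  0.224] [0.502  0.2154 0.1019]
[[ 0.999 -0.001 -0.045]
 [ 0.045 -0.     0.999]
 [-0.001 -1.    -0.   ]]
```

View pics/s14z.png

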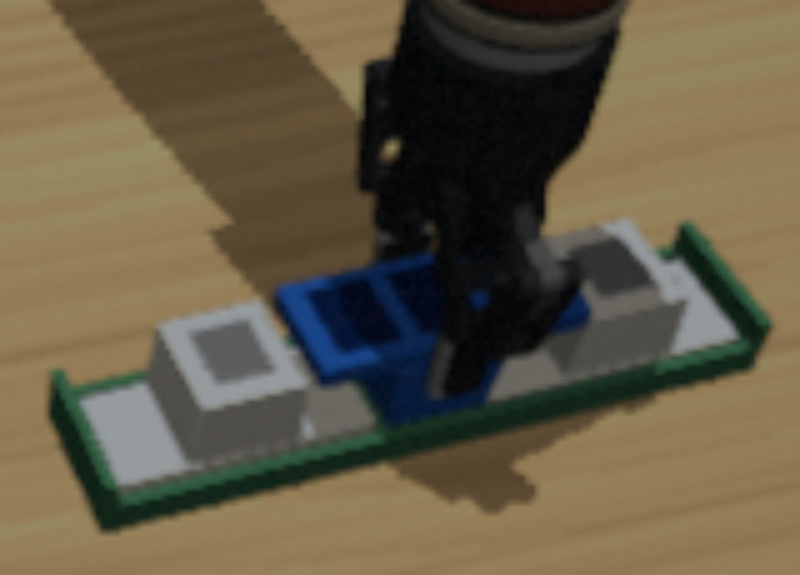

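Call:
carry_out(
  rows=[
    [[0,0,0,0,0,-0.05,30],[0,0,0,0,0,-0.05,30],[0,0,0,0,0,0,30]],
  ],
)

```text
time: 27.35
tool_pos: [0.502, 0.2154, 0.0979]
tool_rot: [-0.707, 0.707, 0.016, -0.016]
contact_force: [-0.3, -0.3, -1.5]
gripper_width: 0.576
```

Call:
carry_out(
  rows=[
    [[0,0,0,0,0,-0.05,30],[0,0,0,0,0,0,30]],
  ],
)

```text
time: 27.55
tool_pos: [0.5023, 0.2153, 0.0961]
tool_rot: [-0.707, 0.707, 0.016, -0.016]
contact_force: [0.1, -1.2, -3.0]
gripper_width: 0.574
```

Call:
carry_out(
  rows=[
    [[0,0,0,0,0,-0.05,30],[0,0,0,0,0,0,30]],
  ],
)

```text
time: 27.75
tool_pos: [0.5025, 0.2153, 0.0945]
tool_rot: [-0.707, 0.707, 0.016, -0.016]
contact_force: [0.3, -1.6, -1.1]
gripper_width: 0.575
```

Call:
carry_out(
  rows=[
    [[0,0,0,0,0,-0.05,30],[0,0,0,0,0,0,30]],
  ],
)

```text
time: 27.95
tool_pos: [0.5027, 0.2153, 0.0944]
tool_rot: [-0.707, 0.707, 0.016, -0.017]
contact_force: [-7.2, -4.9, 11.8]
gripper_width: 0.573
```

Call:
carry_out(
  rows=[
    [[0,0,0,0,0,-0.04,30],[0,0,0,0,0,0,30]],
  ],
)

```text
time: 28.15
tool_pos: [0.5028, 0.2153, 0.0943]
tool_rot: [-0.706, 0.707, 0.016, -0.017]
contact_force: [-11.8, -7.3, 22.9]
gripper_width: 0.575
```

```bash
python3 look.py scene:s15 wrist:w15;python3 -c "
import cv2;im=cv2.imread('pics/s15.png');cv2.imwrite('pics/s15z.png',cv2.resize(im[100:215,270:430],None,fx=5,fy=5))"
```

```text
28.15 [ 2.690e-01  9.800e-02  1.942e+00 -1.000e-03  1.104e+00  2.230e-01] [0.5028 0.2153 0.0943]
[[ 0.999 -0.002 -0.046]
 [ 0.046 -0.002  0.999]
 [-0.002 -1.    -0.001]]
```

View pics/s15z.png

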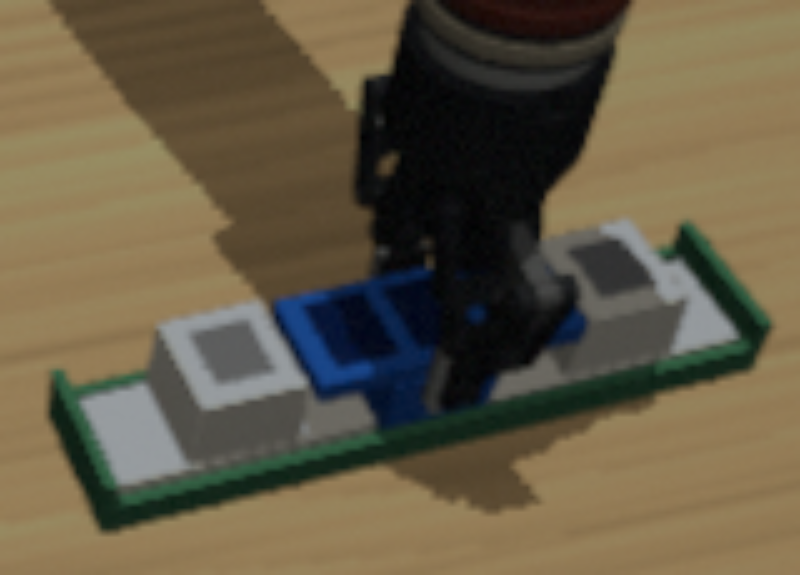

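View pics/w15.png

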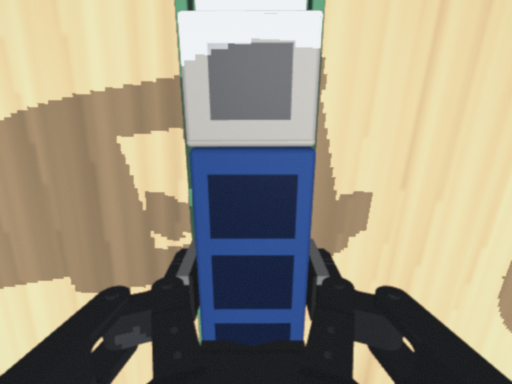

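```bash
python3 -c "
import cv2;im=cv2.imread('pics/w15.png');cv2.imwrite('pics/w15z.png',cv2.resize(im[0:200,165:340],None,fx=4,fy=3,interpolation=cv2.INTER_CUBIC))"
```

```text
(no output)
```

View pics/w15z.png

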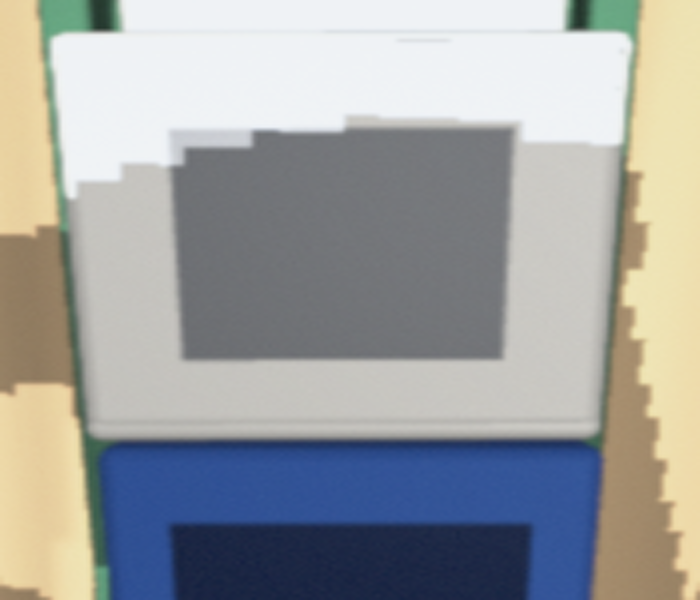

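Call:
carry_out(
  rows=[
    [[0,0,0,-0.02,0,0,30],[0,0,0,0,0,0,60],[0,0,0,0,0,0,85],[0,0,0,0,0,0,85],[0,0,0,0,0,0,85]],
  ],
)

```text
time: 28.75
tool_pos: [0.5013, 0.2155, 0.0903]
tool_rot: [0.707, -0.707, -0.016, 0.016]
contact_force: [-0.2, 0.4, -0.7]
gripper_width: 0.993
```

Call:
carry_out(
  rows=[
    [[0,0,0,0,0,0.3,85],[0,0,0,0,0,0.7,85],[0,0,0,0,0,1,85],[0,0,0,0,0,1,85],[0,0,0,0,0,0,85]],
  ],
)

```text
time: 29.25
tool_pos: [0.5049, 0.2165, 0.219]
tool_rot: [0.708, -0.706, -0.021, 0.011]
contact_force: [1.1, -0.3, 1.4]
gripper_width: 0.997
```

```bash
python3 look.py scene:s16 wrist:w16;python3 -c "
import cv2;im=cv2.imread('pics/s16.png');cv2.imwrite('pics/s16z.png',cv2.resize(im[100:215,270:430],None,fx=5,fy=5,interpolation=cv2.INTER_CUBIC))"
```

```text
29.25 [ 0.27  -0.066  1.877  0.     1.318  0.224] [0.5049 0.2165 0.219 ]
[[ 0.999  0.013 -0.046]
 [ 0.046  0.004  0.999]
 [ 0.013 -1.     0.003]]
```

View pics/s16z.png

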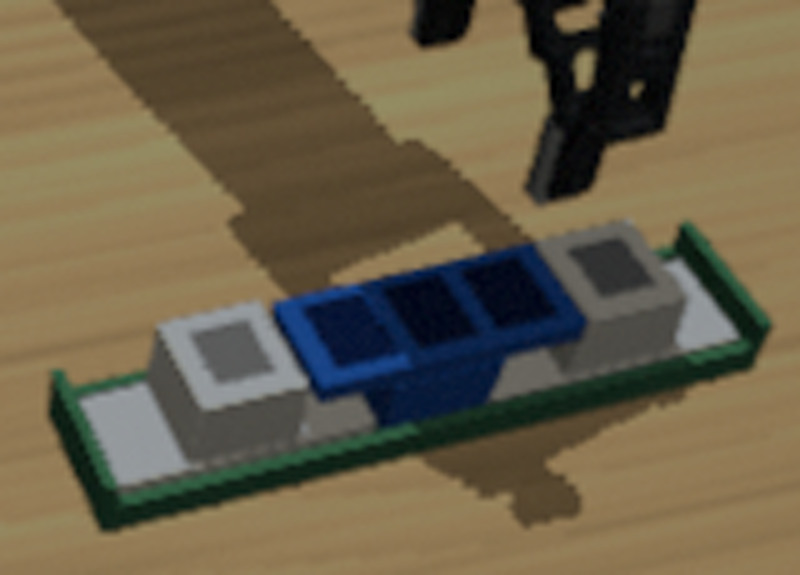

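View pics/w16.png

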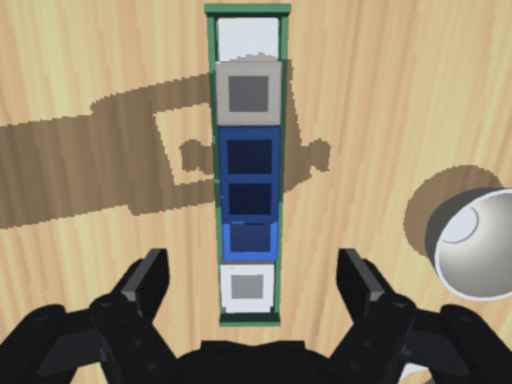

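Call:
carry_out(
  rows=[
    [[0,0,0,0,0,0,0],[0,0,0,0,0,0,0],[0,0,0,0,0,-0.5,0],[0,0,0,0,0,-0.8,0],[0,0,0,0,0,-0.7,0]],
  ],
)

```text
time: 29.85
tool_pos: [0.5006, 0.2152, 0.1284]
tool_rot: [-0.707, 0.707, 0.015, -0.017]
contact_force: [0.2, -0.4, -0.6]
gripper_width: 0.14
```

Call:
carry_out(
  rows=[
    [[0,0,0,0,0,0,0],[0,0,0,0,0,-0.05,0],[0,0,0,0,0,-0.05,0],[0,0,0,0,0,0,0]],
  ],
)

```text
time: 30.25
tool_pos: [0.5014, 0.2154, 0.1267]
tool_rot: [-0.707, 0.707, 0.016, -0.016]
contact_force: [0.1, -0.4, -0.6]
gripper_width: 0.001
```

Call:
carry_out(
  rows=[
    [[0,0,0,0,0,-0.05,0],[0,0,0,0,0,-0.05,0],[0,0,0,0,0,0,0]],
  ],
)

```text
time: 30.55
tool_pos: [0.5019, 0.2156, 0.1246]
tool_rot: [-0.707, 0.707, 0.016, -0.016]
contact_force: [-2.9, -1.6, 7.9]
gripper_width: 0.002
```

Contact comes at tip height of about 52 mm, as expected for fully home. Pressing a little harder.

Call:
carry_out(
  rows=[
    [[0,0,0,0,0,-0.05,0],[0,0,0,0,0,-0.03,0],[0,0,0,0,0,0,0]],
  ],
)

```text
time: 30.85
tool_pos: [0.5024, 0.2157, 0.1246]
tool_rot: [-0.707, 0.707, 0.016, -0.016]
contact_force: [-13.0, -5.1, 26.5]
gripper_width: 0.002
```

Call:
carry_out(
  rows=[
    [[0,0,0,0,0,0.3,0],[0,0,0,0,0,1,0],[0,0,0,-1,-0.3,1,0],[0,0,0,-1,-0.3,1,0],[0,0,0,0,0,0,0]],
  ],
)

```text
time: 31.35
tool_pos: [0.4323, 0.1949, 0.2477]
tool_rot: [0.708, -0.706, -0.02, 0.012]
contact_force: [0.7, 0.6, 0.4]
gripper_width: -0.002
```

Call:
carry_out(
  rows=[
    [[0,0,0,0,-1,0.3,0],[0,0,0,0,-1,0,0],[0,0,0,0,-1,0,0],[0,0,0,0,-1,0,0],[0,0,0,0,-1,0,0]],
  ],
)

```text
time: 31.85
tool_pos: [0.4321, -0.0068, 0.2523]
tool_rot: [-0.707, 0.707, 0.016, -0.016]
contact_force: [1.0, -0.4, 0.2]
gripper_width: -0.0
```

Call:
carry_out(
  rows=[
    [[0,0,0,0,-1,0,0],[0,0,0,0,-1,0,0],[0,0,0,0,-1,0,0],[0,0,0,0,0,0,0]],
  ],
)

```text
time: 32.25
tool_pos: [0.4321, -0.1289, 0.2524]
tool_rot: [-0.707, 0.707, 0.014, -0.014]
contact_force: [0.6, 0.4, -0.0]
gripper_width: -0.005
```

```bash
python3 look.py scene:s17 top:t17;python3 -c "
import cv2;im=cv2.imread('pics/s17.png');cv2.imwrite('pics/s17z.png',cv2.resize(im[130:215,270:430],None,fx=5,fy=5,interpolation=cv2.INTER_CUBIC))
im=cv2.imread('pics/t17.png');cv2.imwrite('pics/t17z.png',cv2.resize(im[180:240,85:245],None,fx=5,fy=5,interpolation=cv2.INTER_CUBIC))"
```

```text
32.25 [-4.550e-01 -3.490e-01  2.059e+00 -1.000e-03  1.432e+00 -4.940e-01] [ 0.4321 -0.1289  0.2524]
[[ 0.999 -0.    -0.04 ]
 [ 0.04  -0.001  0.999]
 [-0.    -1.    -0.001]]
```

View pics/s17z.png

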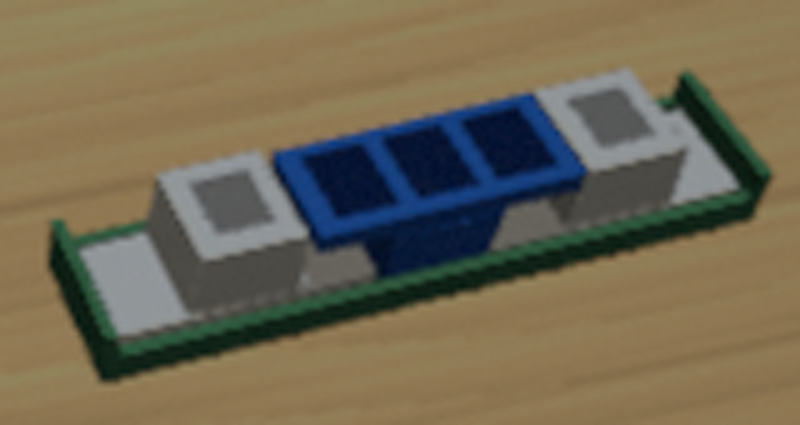

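View pics/t17z.png

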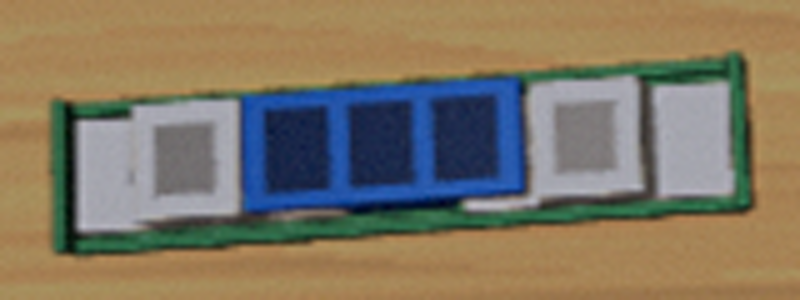

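View pics/s17.png

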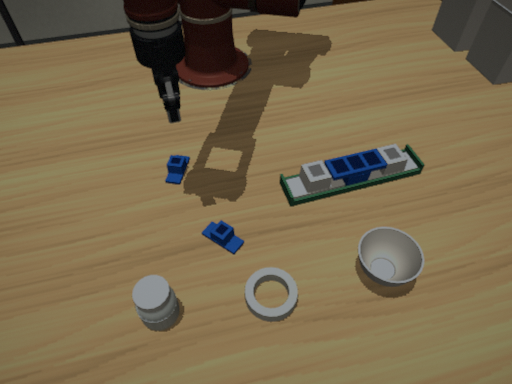

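Run:
```python
from h import *
T=cam("top");S=cam("scene")
un=lambda p,o,f:[(p[0]+.5)/f-.5+o[0],(p[1]+.5)/f-.5+o[1]]
c=np.array([.5025,.2143,.004]);y=np.array([-.0463,.9989,0]);x=np.array([.9989,.0463,0])
for nm,a,b in [("a",(586,136),(233,210)),("b-",(466,138),(350,182)),("bm",(381,144),(432,161)),("b+",(297,149),(508,141)),("b",(185,159),(610,117))]:
    X,e=tri([ray(T,un(a,(85,180),5)),ray(S,un(b,(270,130),5))]);d=X-c;print(nm,X.round(4),"tray x,y,z",(d@x).round(4),(d@y).round(4),d[2].round(4),np.round(e[0],4))
```

```text
a [0.5062 0.1287 0.0472] tray x,y,z -0.0003 -0.0857 0.0432 0.0003
b- [0.506  0.1793 0.05  ] tray x,y,z 0.0019 -0.0351 0.046 0.0001
bm [0.5042 0.2157 0.0509] tray x,y,z 0.0018 0.0013 0.0469 0.0005
b+ [0.5025 0.2508 0.052 ] tray x,y,z 0.0017 0.0365 0.048 0.0001
b [0.4993 0.2991 0.0507] tray x,y,z 0.0008 0.0848 0.0467 0.0001
```

```bash
python3 -c "
from plant import *
print(job_done())"
```

```text
the job is handed in; nothing more can be done
None
```

I handed the job in at about 32 s of the 67 s allowed. The blue spacer is upside down between the two white ones and pressed home. The hand-in gives no verdict, so success is judged only from my own checks.

**What I did**
- **Turning:** I tilted the gripper to pick up the blue spacer, turned it 104°, stood it on its brim end and let it topple. I then gripped it again and turned it the rest of the way over.
- **Sliding:** I pushed the white spacers apart with the nearly closed fingers until each met its end wall, at about 25 N.
- **Inserting:** I lowered the blue spacer into the gap, let go, pressed it from above at about 26 N and moved the arm clear.

**Last checks (two cameras)**

| Part | Along tray from the middle | Height of top above tray floor |
|---|---|---|
| White a | −86 mm | 43 mm |
| Blue | +1 mm | 46–48 mm |
| White b | +85 mm | 47 mm |

- **Height:** the tops should be at 48 mm. The fingertips met the top of the blue spacer about 48 mm above the floor, so it is fully down.
- **Across:** the blue spacer sits about 2 mm off the tray's centre line.
- **Tilt:** the camera heights suggest about 1.6°, which is within pixel noise and below the limit of about 4.6°.
- **Bystanders:** the jar, basin and tape roll look unmoved in the pictures.

**Disagreements**
- White a's camera height reads about 4 mm low. I put this down to picking the pixel by hand, as it looks flat in the picture.
- The wrist camera put the blue brim about 5 mm deeper in the grip than the fixed cameras did. The contact height during insertion agreed with the fixed cameras.

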